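# Deburr the bore of a guide block in a tilted vise

## Robot

A 7-joint arm with a two-finger parallel gripper is mounted at the origin on a cart in front of the work surface, level with it; the furniture and walls round the work are solid. World frame = base frame: x ahead of the robot, y to its left, z up, the work surface at z = 0. Lengths are in m, angles in rad, forces in N, time in s.
With the tool pointing down it reaches from about 0.4 to 0.85 m from the base axis. Payload 10.4 kg.
Tool frame: the origin (TCP) lies at the very end of the fingers, on their centre line; the grasp point (between the pads) lies 19 mm behind it (manip.tcp_to_grasp is the distance from the TCP to the grasp point, in m); x points along the fingers, y is the direction in which the jaws open and shut, and the axes are right-handed (so a half turn about x gives the same grasp; the last joint's range is limited). The gripper opens to 85 mm and grips with 20 to 120 N. Pads are 22 mm wide; open, the fingers measure 114 mm over their backs; the gripper's body (76 mm by 85 mm) begins 54 mm behind the grasp point. The pads swing forward as they close: fully open they stand 13 mm farther back than shut.
Start: joints at [1.121, 0.332, -0.065, 1.46, 0.022, 1.35, -0.088], TCP at [0.259, -0.569, 0.231] pointing down, gripper open.
Joint ranges: [-2.6, 2.6], [-0.5, 2.12], [-1.47, 1.34], [0.16, 2.42], [-1.27, 4.41], [0.06, 2.06], [-2.6, 2.6]. Speed limits (rad/s): [2.22, 2.22, 2.79, 2.79, 3.14, 3.14, 3.14].

## Interface

Orientations are given as a unit quaternion [x, y, z, w].
In Python, from workcell import manip, cams, hand_in gives the robot as it stands.
- The arm moves only by the shell command python3 -m handwheel 'ROWS' [FORCE]. ROWS is text: rows parted by semicolons, each of 7 numbers parted by spaces: the shift along the tool's x, y, z in mm, then the turn, a rotation vector about the tool's x, y, z in rad, then the finger opening in mm, from 0 to 85.4. A call has 1 to 8 rows; each row shifts and turns the commanded pose from where the row before left it, along the tool's axes as they then stand; what a row does not reach is not made up. A row lasts 1/10 s, in which the tool goes at most 50 mm and 8.59 degrees, less where a joint would pass 70% of its speed; a pose out of reach is approached as far as the arm can. A call with a gripper value outside its range is refused whole. The fingers move at their own pace and stop on an object; FORCE is the grip in N (left out, the last holds). Time passes only in rows, so rows that do not move let the fingers close. It gives the time, the measured TCP pose, the force and the opening at its end, in the units of the state.
- manip.get_obs(): the state, without advancing time (a new reading comes with each control period).
- cams.camera(name): name is "side" or "top"; returns a dict with "color" (420x560x3 uint8, blue, green, red), "depth" (420x560 float32, m along the optical axis (not along the pixel's ray), 0 where there is no reading), "camera_matrix" (3x3 intrinsics, pixels), "origin" and "attitude" of the camera in the world. Camera axes: x right, y down, z forward; pixel columns grow to the right and rows downward; lengths in m; the calibration is good to about 2 mm. A picture is of the moment at which its call begins.
- hand_in(): hands the job in, once; it reports no verdict.
Trained networks look in the newest picture that a camera, given by its name, has taken for a name from the list of things; names that differ only in an ending like _2 or _b are one class to them, and where a whole thing is asked for, a point or a joint stands for the part that bears it (a point fixed in the world has none). Each returns a list of dicts, best first, with "conf" (0 to 1); they miss things now and then, are a little off and sometimes report something else, mostly with a low value. They report only what shows in the picture. A call takes as long as a camera call.
- cams.recognise(camera, thing): "box" ([left, top, width, height] in pixels, round what is visible of it).
- cams.outline_of(camera, thing): "region" (420x560 bool, what is visible of it) and "box" ([left, top, width, height] in pixels, round what is visible of it).
The state is a dict: "clock": time; "joint_pos": joint angles; "joint_velocities": joint speeds; "tau": joint torques, N m; "position": TCP position; "ee_rot": TCP orientation; "ft_force": force on the tool from outside, world axes, zero at the start; "torque": the same for the moment, N m; "grip_width": opening from 0.0 (shut) to 1.0 (fully open).
Only numpy, scipy, OpenCV 4.12 (cv2) and the standard library are available. Lean on these libraries where they do the work, as an engineer would, in place of code of your own. Each camera call takes 0.05 s, during which the arm holds its last target.

## Task

The steel guide block of the tube cutter is clamped in the tilted vise and the edge of its bore still has its burr. Take the deburring tool (flat-sided black handle) out of the wooden stand, hold it in line with the tilted bore with its hooked blade just inside the mouth, and draw the blade right round the edge with a light, steady pull of a few newtons: start at the lowest point of the edge and go anticlockwise, as seen looking into the bore, until you are back at the lowest point. Then stand the tool upright again in a free hole of the stand, down on its guard, and leave the vise setting and the other things as they are.

Things in the scene. Friction and masses are not known exactly. Their poses are not given: they have to be found in the camera images.
- deburr_handle (a point): Deburring tool: flat-sided black handle, 19 mm (its x) by 16 mm (its y), 66 mm long, above a round finger guard 28 mm across, 4 mm thick; 90 g. Point on the tool's axis 28 mm above the guard's underside, 42 mm below the handle's top; z runs up the handle. Below the guard: a sleeve 9 mm across, 14 mm long, then the blade. It stands upright in an outer hole of the stand, guard on the wood.
- blade: Hooked blade of 3.2 mm round steel that swivels freely, without limit, about the tool's axis, so the tool need not be turned. Origin on that axis 15 mm below the guard's underside. It runs 7 mm down the axis, cranks out 4 mm sideways (its x) over the next 4 mm, then runs straight down to the tip, 18.5 mm below the origin. Oiled: friction about 0.12.
- blade_tip (a point): Tip of the blade: 4 mm off the tool's axis, 33.5 mm below the guard's underside, 61.5 mm below the handle point. Under a sideways pull against the edge the hook swivels until it trails behind the tool's axis; then the axis stands about 19 mm from the bore's centre, over the face. Pushed dead straight with the hook ahead it can stick so (axis about 11 mm from the centre) until moved sideways.
- vise: Grey tilting machine vise bolted to the bench: base 120 x 132 x 14 mm, origin under its centre; z up, x level, away from its screw, which faces roughly the robot. Its bed tilts about a level axis 76 mm above the bench. It carries the guide block: plain steel, 48 mm (up the slope) x 66 mm (along the jaws) x 38 mm, standing 10 mm proud of the jaws, with a 34 mm bore right through its middle.
- vise_tilt (a joint): Tilt of the vise bed in rad: 0 is level (bore upright), grows as the bore leans towards the screw's side (the robot). Set between 0.40 and 0.60 and locked; it stays put.
- vise_centre (a point): Point midway between the jaws, half-way along them, level with the block's face. z points out of the bore along its axis, y along the jaws (level), x up the slope. The block was clamped by eye: the bore's centre lies at x = 0, z = 0, y anywhere from -6 to +6 mm of this point. That is not measured: look or feel for it. The tool let in along this point's z clears the wall at any setting.
- tool_stand: Wooden tool stand, heavy, 46 x 120 x 48 mm high, origin under its centre, with a row of three holes, 20 mm across and right through, along its y.
- tool_stand_hole0 (a point): Mouth of the hole 38 mm to the -y end of the stand, centre, on the top face 48 mm above the bench.
- tool_stand_hole1 (a point): Mouth of the middle hole, free at the start.
- tool_stand_hole2 (a point): Mouth of the hole 38 mm to the +y end of the stand. The tool and the scriber stand in the two outer holes, either way round.
- scriber: Bystander: scriber in the other outer hole, slim round knurled steel body 11 mm thick on a 25 mm guard, top 60 mm above the stand; origin under its guard.
- caliper_1: Bystander: digital caliper, 81 x 236 x 16 mm, lying at the back to the left of the vise.
- gauge: Bystander: plug gauge, 22 x 97 x 22 mm, lying in front.
- cut_tube: Bystander: black rubber tube, 27 mm across, 59 mm long, lying in front of the vise at the right.
- rubber_tube_1: Bystander: another such rubber tube, lying to the left of the vise.
- deburr_tool: The same tool; origin on its axis at the underside of the finger guard, axes as at the handle point.

How it is judged:
By the outcome, as a careful person would: the job done as asked, in the order asked, and still so for the second after the job is handed in, with the robot touching nothing.
It also fails if it takes over 72 s, if anything falls off the work surface, if the arm or the gripper's body presses on something with over 40 N, if the wrist force passes 120 N, or if a joint passes its speed limit or range.

## Working session

There is one attempt and no reset: what is moved stays moved. The work goes in short steps, Python scripts to look and compute and a shell command to move; the robot and the scene stay as the last step left them, time stands still between calls to the robot, and variables do not carry over. Pictures are saved under pics/ and viewed, and the job is handed in when it is done.

```bash
ls; mkdir -p pics; cat > h.py <<'E'
import numpy as np, cv2
from scipy.spatial.transform import Rotation as R
from workcell import manip, cams, hand_in
def pts(c):
    d=c["depth"];K=np.array(c["camera_matrix"]);v,u=np.mgrid[:d.shape[0],:d.shape[1]]
    P=np.stack([(u-K[0,2])/K[0,0]*d,(v-K[1,2])/K[1,1]*d,d],-1)
    a=np.array(c["attitude"]);
    Rm=R.from_quat(a).as_matrix() if a.size==4 else a.reshape(3,3)
    W=P@Rm.T+np.array(c["origin"]); W[d==0]=np.nan
    return W
E
python3 - <<'E'
from h import *
for n in ["side","top"]:
    c=cams.camera(n); cv2.imwrite(f"pics/{n}0.png",c["color"]); np.savez(f"{n}0.npz",**{k:np.array(v) for k,v in c.items()})
    print(n,c["origin"],c["attitude"],c["camera_matrix"])
    W=pts(c)
    for t in ["deburr_handle","deburr_tool","blade","vise","tool_stand","scriber","caliper_1","gauge","cut_tube"]:
        for o in cams.outline_of(n,t)[:2]:
            m=o["region"]; print(t,round(o["conf"],2),o["box"],np.round(np.nanmedian(W[m],0),3), np.round(np.nanpercentile(W[m],98,axis=0),3))
print(manip.get_obs(), manip.tcp_to_grasp)
E
```

```text
pics
side [0.09093284 0.74516514 0.69034589] [-0.26957726  0.85345169 -0.42879806  0.12280282] [[539.64893327   0.         274.09581845]
 [  0.         539.64893327 212.63947057]
 [  0.           0.           1.        ]]
deburr_handle 0.81 [217.7, 275.8, 19.8, 41.1] [0.47  0.297 0.083] [0.485 0.304 0.12 ]
deburr_tool 0.89 [220.3, 276.1, 17.2, 40.0] [0.47  0.297 0.086] [0.485 0.303 0.121]
vise 0.82 [235.1, 143.8, 95.8, 89.7] [0.571 0.008 0.082] [0.649 0.054 0.146]
tool_stand 0.8 [206.8, 274.4, 76.7, 70.5] [0.455 0.264 0.041] [0.497 0.315 0.05 ]
scriber 0.78 [253.2, 258.1, 13.9, 33.9] [0.462 0.22  0.061] [0.516 0.228 0.107]
scriber 0.49 [350.1, 200.2, 35.7, 16.9] [ 0.434 -0.126  0.021] [ 0.465 -0.12   0.029]
caliper_1 0.89 [120.2, 220.1, 82.5, 81.1] [0.666 0.278 0.01 ] [0.699 0.332 0.018]
caliper_1 0.16 [207.9, 276.2, 72.7, 68.6] [0.455 0.266 0.04 ] [0.497 0.315 0.05 ]
gauge 0.93 [342.9, 234.9, 39.5, 37.9] [0.374 0.014 0.017] [0.39  0.057 0.023]
cut_tube 0.63 [348.4, 198.3, 35.9, 19.7] [ 0.435 -0.126  0.021] [ 0.467 -0.12   0.029]
top [0.34333809 0.1013353  1.05234755] [-0.69872744  0
[... 919 characters left out ...]
_pos': array([ 1.12140138,  0.33220749, -0.06467778,  1.4600842 ,  0.02158437,
        1.34987269, -0.08850402]), 'joint_velocities': array([-2.76736653e-04, -4.59301317e-04, -1.59089685e-03,  3.76116775e-05,
       -2.59736439e-04,  1.31813340e-03,  4.65625792e-04]), 'tau': array([ 3.62186756e-04, -6.25248384e+01,  4.96933423e-02, -3.91831040e+01,
        1.66149437e-02,  1.96315828e-03, -9.40927208e-06]), 'position': array([ 0.25874783, -0.56896485,  0.23134034]), 'ee_rot': array([ 0.69108908,  0.14970393, -0.69104975,  0.14978272]), 'ft_force': array([ 0.30432473,  0.08155067, -0.1925974 ]), 'torque': array([-0.03858517, -0.01430713, -0.0085097 ]), 'grip_width': 1.0016170623220972} 0.0187
```

```bash
python3 - <<'E'
import cv2
a=cv2.imread("pics/side0.png");b=cv2.imread("pics/top0.png")
cv2.imwrite("pics/side0c.png",cv2.resize(a[130:360,110:400],None,fx=2.6,fy=2.6,interpolation=cv2.INTER_CUBIC))
cv2.imwrite("pics/top0c.png",cv2.resize(b[130:300,160:400],None,fx=3.3,fy=3.3,interpolation=cv2.INTER_CUBIC))
E
```

```text
(no output)
```

View pics/side0c.png

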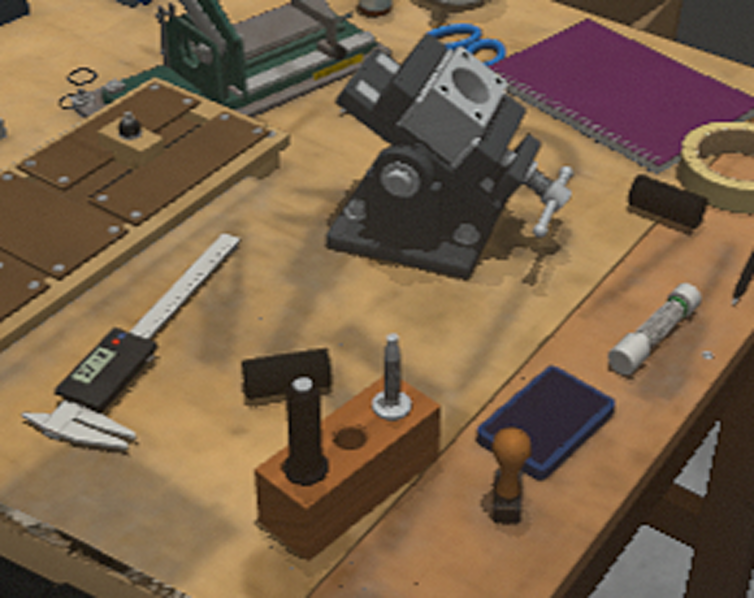

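View pics/top0c.png

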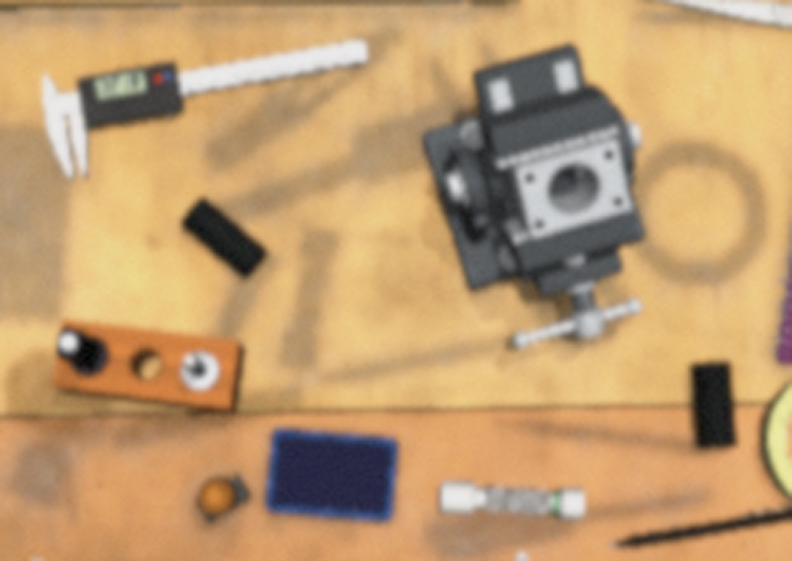

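```bash
cat > an.py <<'E'
from h import *
def load(n): 
    z=np.load(n+"0.npz"); return {k:z[k] for k in z.files}
for n,roi in [("side",(150,205,255,320)),("top",(165,210,300,360))]:
    c=load(n);W=pts(c);col=c["color"].astype(int)
    r0,r1,c0,c1=roi
    M=np.zeros(W.shape[:2],bool);M[r0:r1,c0:c1]=True
    g=cv2.cvtColor(c["color"],cv2.COLOR_BGR2GRAY)
    m=M&(g>120)&(W[...,2]>0.09)&np.isfinite(W[...,0])
    P=W[m]
    # ransac
    rng=np.random.default_rng(0);best=None;bc=0
    for _ in range(800):
        a,b,d=P[rng.choice(len(P),3,replace=False)]
        nn=np.cross(b-a,d-a);l=np.linalg.norm(nn)
        if l<1e-6: continue
        nn/=l; 
        if nn[2]<0: nn=-nn
        if not(0.75<nn[2]<0.95): continue
        k=np.abs((P-a)@nn)<0.0015
        if k.sum()>bc: bc=k.sum();best=k
    for _ in range(3):
        ctr=P[best].mean(0);_,s,vt=np.linalg.svd(P[best]-ctr);nn=vt[2]*np.sign(vt[2][2])
        best=np.abs((P-ctr)@nn)<0.002
    print(n,len(P),bc,"n",nn.round(4),"tilt",np.arccos(nn[2]).round(4),"yawdir",np.degrees(np.arctan2(-nn[1],-nn[0])).round(2),"ctr",ctr.round(4))
    x=np.array([-nn[0],-nn[1],0])/np.hypot(nn[0],nn[1]); zz=nn; xs=x-x@zz*zz; xs/=np.linalg.norm(xs); ys=np.cross(zz,xs)
    Q=P[best]-ctr; print("ext x",np.percentile(Q@xs,[0,1,99,100]).round(4),"y",np.percentile(Q@ys,[0,1,99,100]).round(4))
    # bore rim: dark pixels on plane via ray intersect
    K=c["camera_matrix"];Rm=R.from_quat(c["attitude"]).as_matrix();o=c["origin"]
    # rectify face image 0.25mm/px around ctr
    S=0.00025;N=200
    jj,ii=np.meshgrid(np.arange(-N,N),np.arange(-N,N))
    X=ctr+ (-ii[...,None]*S)*xs+(-jj[...,None]*S)*ys   # row up = +x, col right = -y
    Cc=(X-o)@Rm; u=Cc[...,0]/Cc[...,2]*K[0,0]+K[0,2]; v=Cc[...,1]/Cc[...,2]*K[1,1]+K[1,2]
    im=cv2.remap(c["color"],u.astype(np.float32),v.astype(np.float32),cv2.INTER_CUBIC)
    cv2.imwrite(f"pics/rect_{n}.png",im)
    np.savez(f"rect_{n}.npz",ctr=ctr,xs=xs,ys=ys,nn=nn)
E
python3 an.py; python3 -c "
import cv2,numpy as np
cv2.imwrite('pics/rect.png',np.hstack([cv2.imread('pics/rect_side.png'),cv2.imread('pics/rect_top.png')]))"
```

```text
side 412 254 n [-0.5079 -0.1512  0.8481] tilt 0.5585 yawdir 16.58 ctr [ 0.5643 -0.0259  0.1317]
ext x [-0.0235 -0.023   0.0245  0.0249] y [-0.0363 -0.0338  0.0323  0.0341]
top 794 330 n [-0.519  -0.1441  0.8425] tilt 0.5689 yawdir 15.52 ctr [ 0.5624 -0.0279  0.1311]
ext x [-0.0252 -0.0244  0.0237  0.0244] y [-0.0332 -0.0325  0.0324  0.0329]
```

View pics/rect.png

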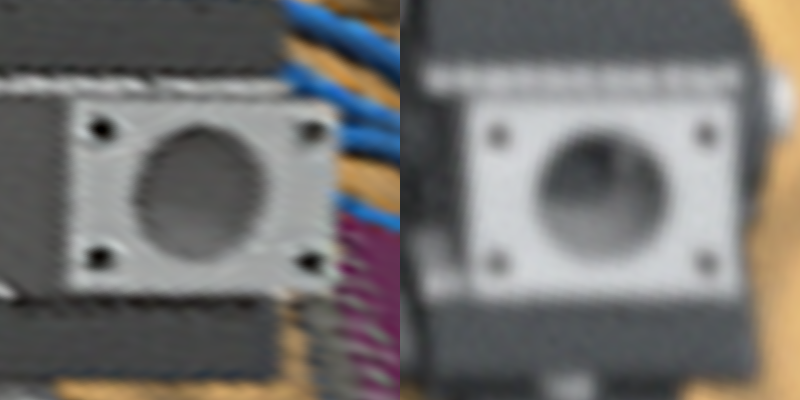

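```bash
cat > an2.py <<'E'
from h import *
from an import load
for n in ["side","top"]:
    c=load(n);W=pts(c)
    # stand top
    m=(np.abs(W[...,2]-0.048)<0.004)&(np.abs(W[...,0]-0.463)<0.06)&(np.abs(W[...,1]-0.25)<0.09)
    P=W[m][:,:2].astype(np.float32); r=cv2.minAreaRect(P*1000); print(n,"stand rect",r, len(P), W[m][:,2].mean())
    h=(W[...,2]>0.062)&(W[...,2]<0.117)&(np.abs(W[...,0]-0.47)<0.03)&(np.abs(W[...,1]-0.295)<0.03)
    Q=W[h]; print("handle pts",len(Q)); print(Q.min(0).round(4),Q.max(0).round(4))
    t=(W[...,2]>0.113)&(np.abs(W[...,0]-0.47)<0.03)&(np.abs(W[...,1]-0.295)<0.03)
    print("top",W[t].mean(0).round(4) if t.any() else None, t.sum(), W[t][:,2].max() if t.any() else 0)
    for sl in [(0.062,0.08),(0.08,0.1),(0.1,0.117)]:
        k=Q[(Q[:,2]>sl[0])&(Q[:,2]<sl[1])]
        k=k[np.argsort(k[:,0])]; print((k[::max(1,len(k)//14),:2]*1000).round(1).tolist())
    g=(W[...,2]>0.1)&(np.abs(W[...,0]-0.46)<0.03)&(np.abs(W[...,1]-0.215)<0.03)
    print("scriber top",W[g].mean(0).round(4) if g.any() else None)
c=load("side");cv2.imwrite("pics/hs.png",cv2.resize(c["color"][265:350,200:290],None,fx=7,fy=7,interpolation=cv2.INTER_CUBIC))
E
python3 an2.py|grep -v ^.*ext
```

```text
side 412 254 n [-0.5079 -0.1512  0.8481] tilt 0.5585 yawdir 16.58 ctr [ 0.5643 -0.0259  0.1317]
top 794 330 n [-0.519  -0.1441  0.8425] tilt 0.5689 yawdir 15.52 ctr [ 0.5624 -0.0279  0.1311]
side stand rect ((469.5757141113281, 253.4918670654297), (122.05645751953125, 48.86919403076172), 81.75891876220703) 1210 0.04824934864545269
handle pts 341
[0.4628 0.2862 0.0623] [0.4855 0.3012 0.1169]
top [0.4731 0.2934 0.1175] 102 0.12186685834729705
[[464.1, 290.3], [465.2, 289.5], [465.7, 293.7], [466.2, 287.9], [466.6, 289.5], [467.1, 297.2], [468.0, 298.1], [468.8, 297.1], [470.4, 297.3], [471.2, 299.0], [473.2, 299.4], [475.6, 298.7], [478.4, 297.1], [480.1, 297.5], [485.5, 294.1]]
[[463.6, 290.8], [465.3, 295.8], [465.6, 287.8], [466.0, 294.9], [466.4, 298.9], [466.8, 298.6], [467.8, 295.0], [468.6, 298.8], [469.5, 300.1], [471.2, 300.4], [472.8, 298.9], [474.7, 299.1], [478.0, 297.1], [479.4, 298.1], [482.2, 296.9]]
[[462.8, 290.7], [465.0, 290.5], [465.6, 297.2], [466.1, 291.7], [466.7, 295.2], [467.4, 292.3], [468.5, 297.9], [469.0, 299.6], [470.3, 298.4], [471.7, 298.6], [474.7, 299.
[... 518 characters left out ...]
282.4], [469.0, 282.2], [470.4, 281.2], [471.8, 281.1], [472.2, 280.7], [473.7, 280.7], [476.0, 280.8], [477.7, 280.3]]
[[461.7, 290.0], [462.1, 286.5], [462.1, 284.5], [463.5, 295.6], [463.8, 283.9], [464.7, 283.2], [465.4, 283.2], [466.4, 282.5], [468.2, 282.1], [469.4, 281.8], [469.8, 281.4], [471.2, 281.3], [472.0, 281.6], [473.0, 280.9], [473.6, 281.0], [473.8, 279.9], [474.8, 280.5], [476.1, 280.2], [476.4, 279.9]]
[[460.8, 286.5], [462.5, 288.0], [463.5, 288.4], [464.2, 283.4], [465.3, 284.0], [466.1, 283.1], [467.5, 286.2], [468.0, 282.9], [469.9, 282.6], [471.6, 286.3], [473.5, 283.9], [475.6, 282.0], [477.5, 283.9], [477.8, 294.3], [479.9, 292.3]]
scriber top [0.4607 0.2151 0.1066]
```

```bash
python3 - <<'E'
from h import *
o=manip.get_obs();print(R.from_quat(o["ee_rot"]).as_matrix().round(3))
E
```

```text
[[ 0.     0.414 -0.91 ]
 [-0.    -0.91  -0.414]
 [-1.     0.    -0.   ]]
```

View pics/hs.png

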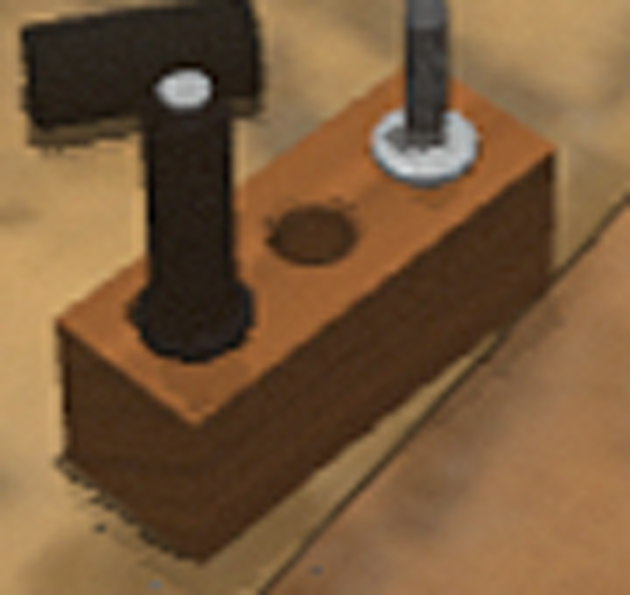

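```bash
cat > pl.py <<'E'
from h import *
import json,os
def pose(az_deg,pos,tilt_n=None):
    """approach dir -n, jaw azimuth"""
    n=np.array([0,0,1.]) if tilt_n is None else np.array(tilt_n)/np.linalg.norm(tilt_n)
    a=np.radians(az_deg); y=np.array([np.cos(a),np.sin(a),0]); 
    if tilt_n is not None: y=y-0*y; y[2]=-(y[0]*n[0]+y[1]*n[1])/n[2]
    y/=np.linalg.norm(y); x=-n; z=np.cross(x,y)
    return np.array(pos,float),R.from_matrix(np.stack([x,y,z],1))
def meas():
    o=manip.get_obs(); return o["position"],R.from_quat(o["ee_rot"])
def cmd():
    d=json.load(open("cmd.json")); return np.array(d["p"]),R.from_quat(d["q"])
def save(p,r): json.dump({"p":list(p),"q":list(r.as_quat())},open("cmd.json","w"))
def rows(p,r,wps,g):
    """wps: list of (pos,R,nrows) linear interpolation; rounding errors fed back"""
    out=[]
    for q,rt,n in wps:
        p0=p.copy();r0=r; dv=(r0.inv()*rt).as_rotvec()
        for i in range(1,n+1):
            tp=p0+(q-p0)*i/n; tr=r0*R.from_rotvec(dv*i/n)
            s=np.round(r.inv().apply(tp-p)*1000,1)+0; w=np.round((r.inv()*tr).as_rotvec(),3)+0
            assert np.linalg.norm(s)<50 and np.linalg.norm(w)<0.149,(s,w)
            p=p+r.apply(s/1000); r=r*R.from_rotvec(w)
            out.append(" ".join(f"{v:g}" for v in [*s,*w])+f" {g:g}")
    for i in range(0,len(out),8): print("; ".join(out[i:i+8]))
    save(p,r); return p,r
E
python3 - <<'E'
from pl import *
p,r=meas()
AZ=-12
rows(p,r,[(*pose(-40,[.43,-.12,.29]),14),(*pose(AZ,[.4727,.2905,.155]),13)],45)
E
```

```text
-4.2 -24.1 -24.4 -0.032 0 0 45; -4.2 -23.4 -25.2 -0.032 0 0 45; -4.2 -22.5 -25.9 -0.032 0 0 45; -4.2 -21.7 -26.6 -0.031 0 0 45; -4.2 -20.8 -27.3 -0.032 0 0 45; -4.2 -20 -27.9 -0.032 0 0 45; -4.1 -19 -28.5 -0.032 0 0 45; -4.2 -18.2 -29.2 -0.032 0 0 45
-4.2 -17.1 -29.7 -0.032 0 0 45; -4.2 -16.3 -30.2 -0.031 0 0 45; -4.2 -15.3 -30.7 -0.032 0 0 45; -4.2 -14.3 -31.2 -0.032 0 0 45; -4.2 -13.2 -31.7 -0.032 0 0 45; -4.2 -12.3 -32 -0.032 0 0 45; 10.4 -17.8 -26.3 -0.038 0 0 45; 10.4 -16.7 -27 -0.037 0 0 45
10.3 -15.8 -27.5 -0.038 0 0 45; 10.4 -14.7 -28.2 -0.037 0 0 45; 10.4 -13.7 -28.6 -0.038 0 0 45; 10.4 -12.5 -29.2 -0.038 0 0 45; 10.4 -11.4 -29.6 -0.037 0 0 45; 10.4 -10.4 -30.1 -0.038 0 0 45; 10.3 -9.2 -30.4 -0.037 0 0 45; 10.4 -8 -30.7 -0.038 0 0 45
10.4 -6.9 -31 -0.037 0 0 45; 10.4 -5.7 -31.2 -0.038 0 0 45; 10.4 -4.6 -31.4 -0.038 0 0 45
```

```bash
python3 -m handwheel '-4 -24 -24.5 -0.032 0 0 45; -4 -23.5 -25 -0.032 0 0 45; -4 -22.5 -26 -0.032 0 0 45; -4 -21.5 -26.5 -0.032 0 0 45; -4 -21 -27.5 -0.032 0 0 45; -4 -20 -28 -0.032 0 0 45; -4 -19 -28.5 -0.032 0 0 45; -4 -18 -29 -0.032 0 0 45' 80
```

```text
clock: 1.8
position: [0.3569, -0.3111, 0.2637]
ee_rot: [0.666, 0.237, -0.666, 0.237]
ft_force: [0.8, -0.8, -0.3]
grip_width: 0.53
```

```bash
python3 -m handwheel '-4 -17 -30 -0.032 0 0 45; -4 -16 -30 -0.031 0 0 45; -4 -15 -31 -0.032 0 0 45; -4 -14 -31 -0.032 0 0 45; -4 -13 -32 -0.032 0 0 45; -4 -12 -32 -0.032 0 0 45; 10 -18 -26 -0.038 0 0 45; 10 -17 -27 -0.037 0 0 45'
```

```text
clock: 2.6
position: [0.4375, -0.0562, 0.2675]
ee_rot: [0.629, 0.323, -0.628, 0.324]
ft_force: [0.1, -0.5, -1.0]
grip_width: 0.53
```

```bash
python3 -m handwheel '10 -16 -27.5 -0.038 0 0 45; 10 -15 -28 -0.037 0 0 45; 10 -14 -28.5 -0.038 0 0 45; 10 -12.5 -29 -0.038 0 0 45; 10 -11.5 -29.5 -0.037 0 0 45; 10 -10.5 -30 -0.038 0 0 45; 10 -9 -30.5 -0.037 0 0 45; 10 -8 -30.5 -0.038 0 0 45'
python3 - <<'E'
from pl import *
p,r=meas(); print(p,r.as_matrix().round(3).tolist(), manip.get_obs()["joint_pos"].round(2))
rows(p,r,[(*pose(-12,[.4727,.2905,.150]),4),(*pose(-12,[.4727,.2905,.150]),2)],45)
E
```

```text
clock: 3.4
position: [0.4623, 0.1961, 0.1871]
ee_rot: [0.573, 0.414, -0.573, 0.414]
ft_force: [1.1, -0.7, -0.1]
grip_width: 0.526
[0.46226188 0.19607426 0.18713435] [[0.001, 0.949, -0.314], [-0.0, -0.314, -0.949], [-1.0, 0.001, -0.0]] [ 0.3   0.18 -0.86  1.8   0.14  1.22 -0.92]
9.3 -5 -23.2 -0.028 0 0 45; 9.3 -4.3 -23.4 -0.027 0 0 45; 9.3 -3.6 -23.4 -0.028 0 -0.001 45; 9.2 -3 -23.6 -0.027 0 0 45; 0 0 0 0 0 0 45; 0 0 0 0 0 0 45
```

```bash
python3 -m handwheel '9 -5 -23 -0.028 0 0 45; 9 -4 -23 -0.027 0 0 45; 9 -4 -23 -0.028 0 0 45; 9 -3 -23 -0.028 0 0 45; 0 0 0 0 0 0 45; 0 0 0 0 0 0 45'
python3 - <<'E'
from pl import *
p,r=meas(); print(p,r.as_matrix().round(3).tolist(), manip.get_obs()["joint_pos"].round(2))
for n in ["side","top"]:
    c=cams.camera(n); cv2.imwrite(f"pics/{n}1.png",c["color"])
    cv2.imwrite(f"pics/{n}1c.png",cv2.resize(c["color"][180:360,150:330],None,fx=3,fy=3,interpolation=cv2.INTER_CUBIC))
a=[cv2.imread(f"pics/{n}1c.png") for n in ["side","top"]]
cv2.imwrite("pics/g1.png",cv2.resize(np.hstack(a),(800,400)))
rows(p,r,[(*pose(-12,[.4727,.2905,.060]),6),(*pose(-12,[.4727,.2905,.060]),1)],45)
E
```

```text
clock: 4.0
position: [0.4719, 0.2879, 0.1511]
ee_rot: [-0.549, -0.445, 0.55, -0.445]
ft_force: [-0.1, -0.3, 0.9]
grip_width: 0.531
[0.47193368 0.28786244 0.15114726] [[-0.001, 0.978, -0.208], [-0.0, -0.208, -0.978], [-1.0, -0.001, 0.0]] [ 0.11  0.36 -0.88  1.72  0.3   1.2  -1.06]
15.2 0 -0.5 0 0 0 45; 15.2 0.1 -0.4 0 0 0 45; 15.2 0 -0.5 0 0 0 45; 15.2 0.1 -0.4 0 0 0 45; 15.2 0 -0.5 0 0 0 45; 15.1 0.1 -0.5 0 0 0.001 45; 0 0 0 0 0 0 45
```

View pics/g1.png

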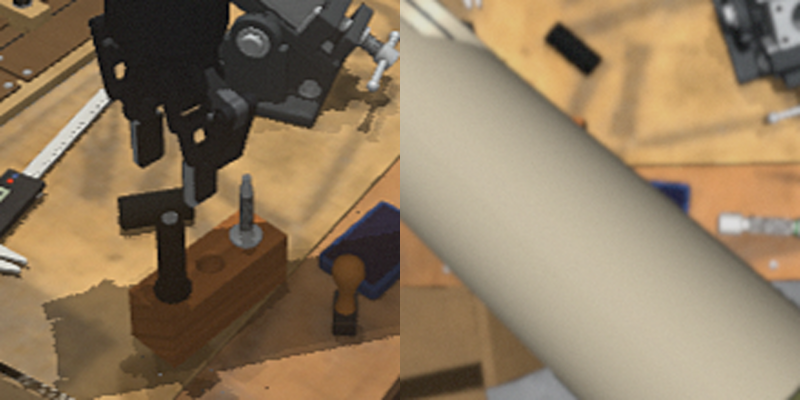

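```bash
python3 -m handwheel '15 0 -0.5 0 0 0 45; 15 0 -0.5 0 0 0 45; 15 0 -0.5 0 0 0 45; 15 0 -0.5 0 0 0 45; 15 0 -0.5 0 0 0 45; 15 0.5 0 0 0 0 45; 0 0 0 0 0 0 45'
python3 - <<'E'
from pl import *
p,r=meas(); print(p,manip.get_obs()["ft_force"])
c=cams.camera("side"); cv2.imwrite("pics/s2.png",cv2.resize(c["color"][200:360,170:330],None,fx=4,fy=3.7,interpolation=cv2.INTER_CUBIC))
E
```

```text
clock: 4.8
position: [0.4721, 0.2893, 0.0588]
ee_rot: [-0.548, -0.445, 0.551, -0.445]
ft_force: [-0.0, 0.6, 0.9]
grip_width: 0.527
[0.47205139 0.28931214 0.05881268] [-0.04293139  0.63257553  0.87125516]
```

View pics/s2.png

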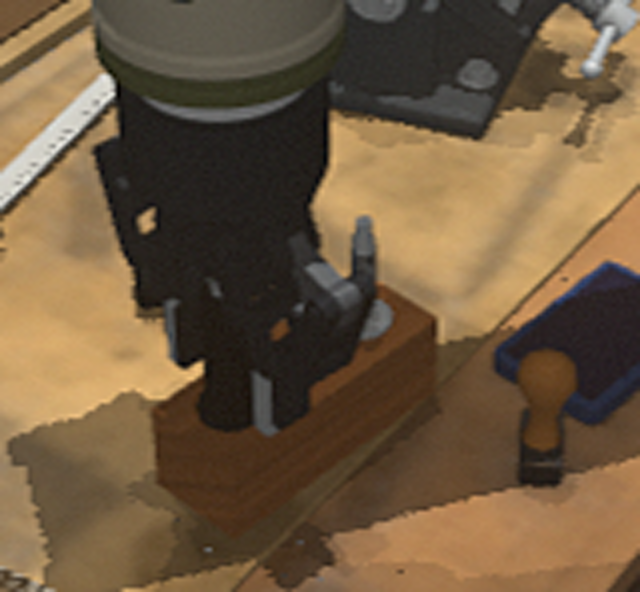

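```bash
python3 -m handwheel '0 0 0 0 0 0 28; 0 0 0 0 0 0 24; 0 0 0 0 0 0 20; 0 0 0 0 0 0 12; 0 0 0 0 0 0 5; 0 0 0 0 0 0 5' 30
python3 -m handwheel '0 0 0 0 0 0 5; 0 0 0 0 0 0 5' 90; python3 - <<'E'
from pl import *
o=manip.get_obs();print(o["position"],o["grip_width"]*85.4,o["ft_force"],o["torque"],R.from_quat(o["ee_rot"]).as_matrix().round(4).tolist())
E
```

```text
clock: 5.45
position: [0.4736, 0.2903, 0.062]
ee_rot: [0.55, 0.445, -0.549, 0.445]
ft_force: [-0.6, -1.5, 6.7]
grip_width: 0.214
clock: 5.65
position: [0.4737, 0.2903, 0.0621]
ee_rot: [0.55, 0.445, -0.549, 0.445]
ft_force: [-0.9, -2.2, 7.2]
grip_width: 0.208
[0.47366977 0.2903345  0.06211428] 17.80530075073702 [-0.86271815 -2.15775517  7.21441466] [-0.25585481  0.1269786  -0.05700402] [[0.0013, 0.978, -0.2086], [0.0003, -0.2086, -0.978], [-1.0, 0.0012, -0.0006]]
```

```bash
python3 -m handwheel '-10 0 0 0 0 0 5; -15 0 0 0 0 0 5; -20 0 0 0 0 0 5; -20 0 0 0 0 0 5; -15 0 0 0 0 0 5; -10 0 0 0 0 0 5; 0 0 0 0 0 0 5; 0 0 0 0 0 0 5' 90
python3 - <<'E'
from pl import *
o=manip.get_obs();print(o["position"],o["grip_width"]*85.4,o["ft_force"],o["torque"],R.from_quat(o["ee_rot"]).as_matrix().round(4).tolist(),o["joint_pos"].round(2))
c=cams.camera("side"); cv2.imwrite("pics/s3.png",cv2.resize(c["color"][170:330,150:310],None,fx=4,fy=3.7,interpolation=cv2.INTER_CUBIC))
E
```

```text
clock: 6.45
position: [0.473, 0.2898, 0.1509]
ee_rot: [-0.55, -0.445, 0.55, -0.445]
ft_force: [0.5, -0.4, -1.2]
grip_width: 0.21
[0.47300721 0.28982856 0.15086502] 17.917276595778464 [ 0.51839624 -0.39147982 -1.16193926] [-0.0208457  -0.01087498  0.0019803 ] [[-0.0003, 0.978, -0.2086], [-0.0005, -0.2086, -0.978], [-1.0, -0.0002, 0.0005]] [ 0.1   0.37 -0.88  1.72  0.3   1.2  -1.07]
```

View pics/s3.png

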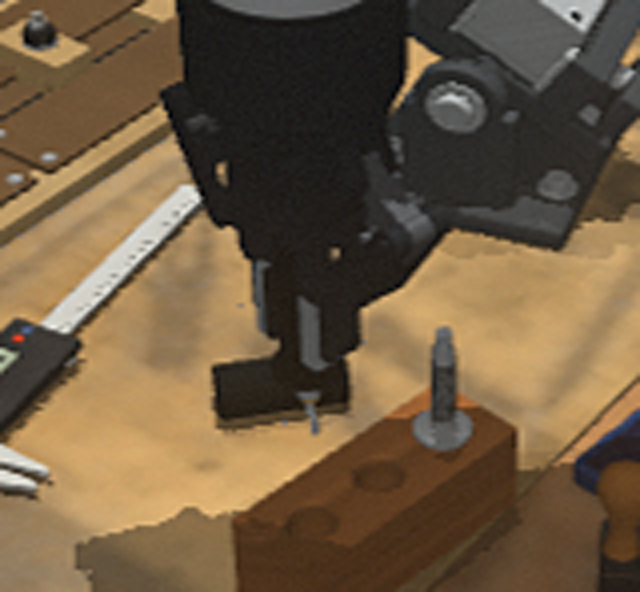

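```bash
cat > geo.py <<'E'
from pl import *
C=np.array([.5633,-.0269,.1314]); n=np.array([-.5135,-.1477,.845]);n/=np.linalg.norm(n)
az=np.degrees(np.arctan2(-n[1],-n[0])); xs=np.array([np.cos(np.radians(az)),np.sin(np.radians(az)),0]);xs=xs-xs@n*n;xs/=np.linalg.norm(xs);ys=np.cross(n,xs)
L=0.0476
def at(x,y,tip):  # tip height over face (m), tool axis at x,y (mm) of vise frame
    return pose(az,C+xs*x/1000+ys*y/1000+n*(L+tip/1000),n)
E
python3 - <<'E'
from geo import *
p,r=meas()
print(at(0,0,25))
rows(p,r,[(*pose(-5,[.473,.24,.25]),4),(*at(0,0,70),11),(*at(0,0,25),3)],5)
E
```

```text
(array([ 0.526011  , -0.03762558,  0.19276165]), Rotation.from_matrix(array([[ 5.13622632e-01,  8.12268620e-01,  2.76426268e-01],
                            [ 1.47735273e-01,  2.33635979e-01, -9.61035129e-01],
                            [-8.45201799e-01,  5.34447302e-01,  1.11022302e-16]])))
-24.9 2.6 12.2 -0.031 0 0 5; -24.8 2.3 12.2 -0.03 0 0 5; -24.9 1.8 12.3 -0.031 0.001 0.001 5; -24.9 1.6 12.4 -0.031 0 0 5; 1.7 5 25.5 -0.032 0.009 0.051 5; 1.8 4 25.7 -0.033 0.01 0.05 5; 1.7 3.1 25.8 -0.032 0.009 0.051 5; 1.5 2.2 25.9 -0.033 0.01 0.051 5
1.4 1.3 25.9 -0.032 0.009 0.05 5; 1.2 0.3 26 -0.033 0.009 0.051 5; 1 -0.5 26.1 -0.032 0.01 0.051 5; 0.6 -1.4 26 -0.033 0.009 0.05 5; 0.4 -2.3 25.9 -0.032 0.01 0.051 5; -0.1 -3.2 25.8 -0.033 0.009 0.051 5; -0.5 -3.9 25.8 -0.032 0.009 0.05 5; 15 0 0 0 0 0 5
15 0 0 0 0 0 5; 15 0 -0.1 0 0 0 5
```

```bash
python3 -m handwheel '-25 2.5 12 -0.031 0 0 5; -25 2.5 12 -0.03 0 0 5; -25 2 12 -0.031 0.001 0.001 5; -25 1.5 12.5 -0.031 0 0 5; 1.5 5 25.5 -0.032 0.009 0.051 5; 2 4 25.5 -0.033 0.01 0.05 5; 1.5 3 26 -0.032 0.009 0.051 5; 1.5 2 26 -0.033 0.01 0.051 5' 90
python3 -m handwheel '1.5 1.5 26 -0.032 0.009 0.05 5; 1 0.5 26 -0.033 0.009 0.051 5; 1 -0.5 26 -0.032 0.01 0.051 5; 0.5 -1.5 26 -0.033 0.009 0.05 5; 0.5 -2.5 26 -0.032 0.01 0.051 5; 0 -3 26 -0.033 0.009 0.051 5; 0 -4 26 -0.032 0.009 0.05 5; 0 0 0 0 0 0 5'
python3 - <<'E'
from geo import *
o=manip.get_obs();p,r=meas();print(p,o["joint_pos"].round(2),o["ft_force"])
rows(p,r,[(*at(0,0,30),3),(*at(0,0,25),2)],5)
c=cams.camera("side"); cv2.imwrite("pics/s4.png",cv2.resize(c["color"][60:240,200:380],None,fx=4,fy=3.3,interpolation=cv2.INTER_CUBIC))
E
```

```text
clock: 7.3
position: [0.4838, 0.1361, 0.2435]
ee_rot: [0.545, 0.464, -0.427, 0.552]
ft_force: [0.1, -0.2, -0.0]
grip_width: 0.215
clock: 8.1
position: [0.5023, -0.0475, 0.2294]
ee_rot: [0.567, 0.423, -0.253, 0.66]
ft_force: [-0.5, -0.4, -1.6]
grip_width: 0.21
[ 0.50229705 -0.04752012  0.22938997] [ 0.53 -0.26 -0.32  2.19 -0.5   0.75  0.76] [-0.49157946 -0.37708052 -1.5851374 ]
13.2 0.7 -1 -0.001 0 0 5; 13.2 0.6 -1 -0.002 0.001 0 5; 13.2 0.7 -1 -0.001 0 0 5; 2.5 0 0 0 0 0 5; 2.5 0 0 0 0 0 5
```

View pics/s4.png

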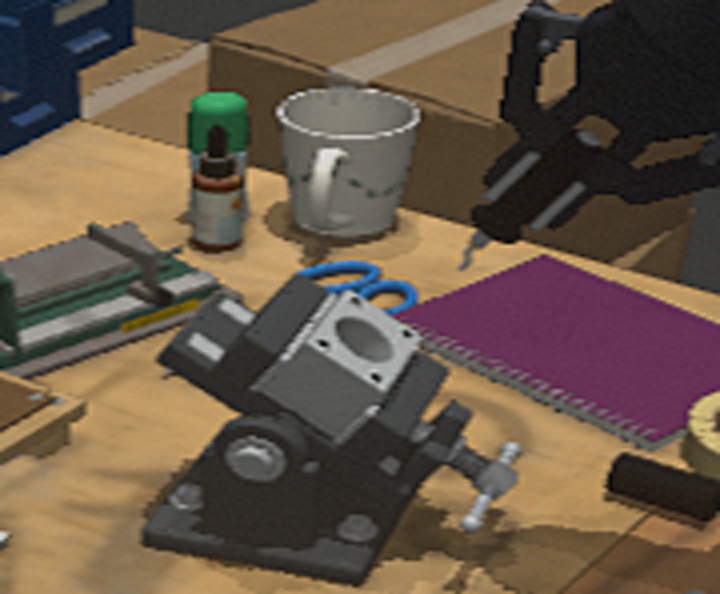

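```bash
python3 -m handwheel '13 0.5 -1 -0.001 0 0 5; 13 0.5 -1 -0.002 0 0 5; 13 0.5 -1 -0.001 0 0 5; 5 0 0 0 0 0 5; 0 0 0 0 0 0 5; 0 0 0 0 0 0 5'
python3 - <<'E'
from geo import *
o=manip.get_obs();p,r=meas();d=p-C-n*L;print("vise xyz mm",[round(float(d@a)*1000,2) for a in (xs,ys,n)],"rot err",(r.inv()*at(0,0,0)[1]).as_rotvec().round(4),o["ft_force"],o["torque"])
ims=[]
for nm,(r0,r1,c0,c1) in {"side":(110,210,240,360),"top":(130,230,270,390)}.items():
    c=cams.camera(nm); im=c["color"].copy()
    ims.append(cv2.resize(im[r0:r1,c0:c1],(400,333)if 0 else (480,400),interpolation=cv2.INTER_CUBIC))
    np.savez(nm+"5.npz",**{k:np.array(v) for k,v in c.items()})
cv2.imwrite("pics/s5.png",cv2.resize(np.hstack(ims),(800,333)))
cv2.imwrite("pics/s5s.png",cv2.resize(ims[0],(720,600)))
E
```

```text
clock: 8.75
position: [0.5267, -0.0339, 0.1955]
ee_rot: [0.565, 0.425, -0.25, 0.662]
ft_force: [-0.4, -0.6, -0.4]
grip_width: 0.209
vise xyz mm [2.94, 3.38, 26.41] rot err [ 0.0038 -0.0002 -0.0006] [-0.3664395  -0.61504566 -0.42898368] [-1.31938551e-01  6.40301312e-01  3.50200577e-04]
```

View pics/s5.png

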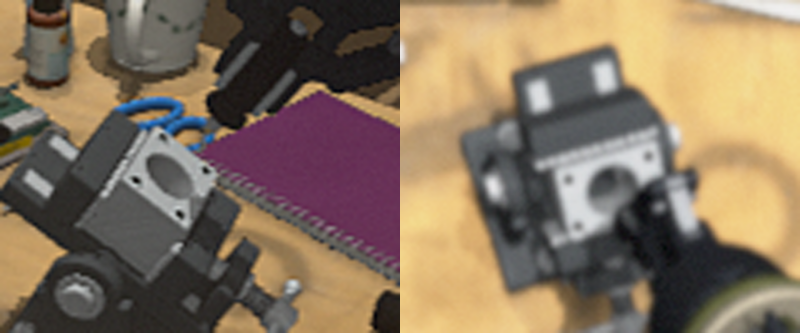

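View pics/s5s.png

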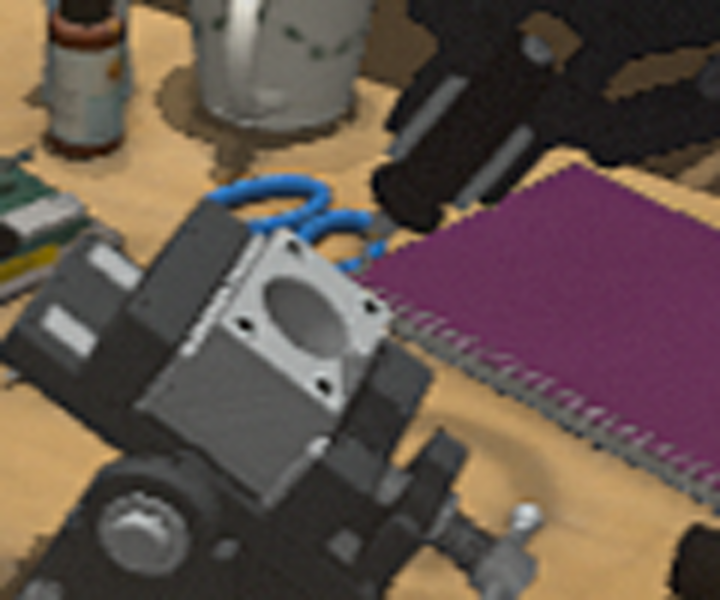

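```bash
cat > ov.py <<'E'
from geo import *
import sys
def proj(c,X):
    K=c["camera_matrix"];Rm=R.from_quat(c["attitude"]).as_matrix();q=(X-c["origin"])@Rm
    return np.array([q[0]/q[2]*K[0,0]+K[0,2],q[1]/q[2]*K[1,1]+K[1,2]])
if __name__=="__main__":
    p,r=meas(); ax=r.apply([1,0,0])
    for nm,(r0,r1,c0,c1) in {"side":(110,210,240,360),"top":(130,230,270,390)}.items():
        c=np.load(nm+"5.npz");c={k:c[k] for k in c.files};im=cv2.resize(c["color"][r0:r1,c0:c1],None,fx=6,fy=6,interpolation=cv2.INTER_CUBIC)
        def dot(X,col):
            u,v=(proj(c,X)-[c0,r0]+.5)*6; cv2.circle(im,(int(u),int(v)),3,col,-1)
        gd=p+ax*(L-.0335)
        for k in (-.07,-.004,0): dot(gd-ax*-k if 0 else gd+ax*k,(0,0,255))
        dot(p+ax*L,(0,255,0)); dot(p+ax*(L+.0264),(255,0,255)); dot(C,(255,255,0))
        for t in np.linspace(0,6.283,16): dot(C+.017*(xs*np.cos(t)+ys*np.sin(t)),(0,255,255))
        cv2.imwrite(f"pics/ov_{nm}.png",im)
E
python3 ov.py
```

View pics/ov_side.png

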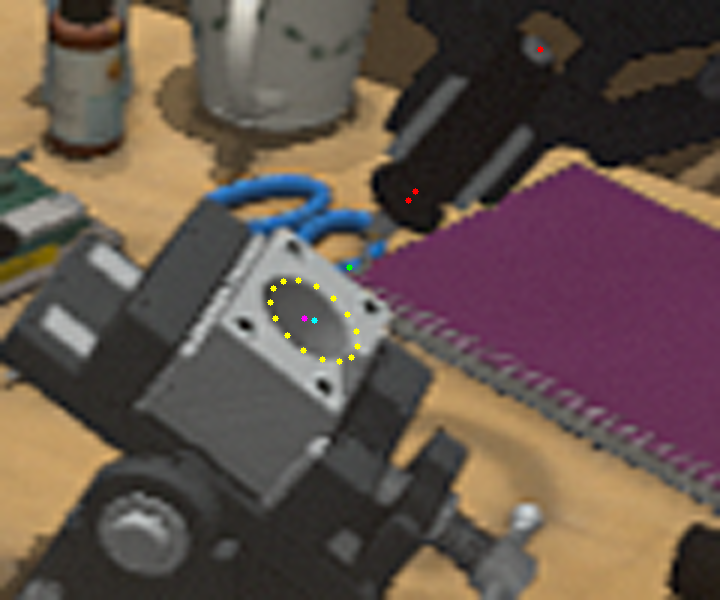

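View pics/ov_top.png

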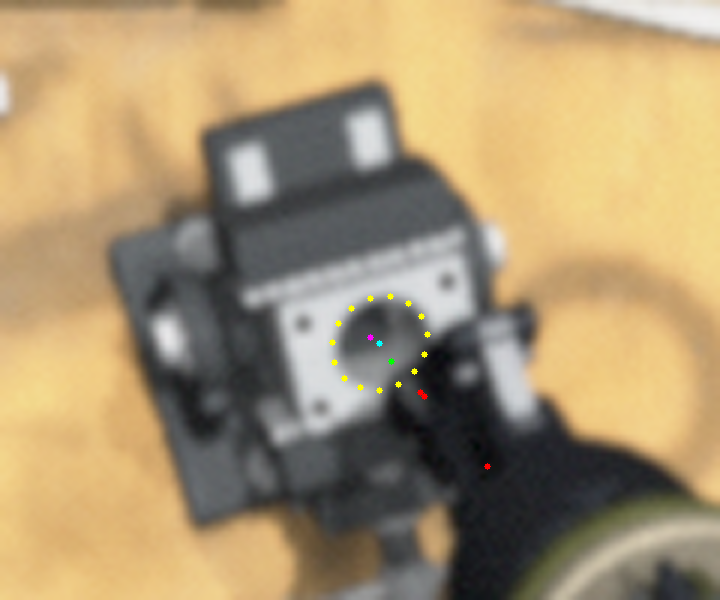

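```bash
python3 -m handwheel '5 -1.5 1.5 0.002 0 0 5; 5 -1.5 2 0.002 0 0 5; 7 0 0 0 0 0 5; 7 0 0 0 0 0 5; 6 0 0 0 0 0 5; 0 0 0 0 0 0 5; 0 0 0 0 0 0 5'
cat > st.py <<'E'
from geo import *
def st():
    o=manip.get_obs();p,r=meas();d=p-C-n*L;f=o["ft_force"]
    print("t",round(o["clock"],2),"vise xyz mm",[round(float(d@a)*1000,2) for a in (xs,ys,n)],"F",[round(float(f@a),1) for a in (xs,ys,n)],"roterr",(r.inv()*at(0,0,0)[1]).as_rotvec().round(4))
st()
E
python3 st.py
```

```text
clock: 9.55
position: [0.5407, -0.0337, 0.1681]
ee_rot: [0.566, 0.424, -0.251, 0.661]
ft_force: [0.0, 0.1, -0.5]
grip_width: 0.208
t 9.55 vise xyz mm [-0.27, -0.28, -3.98] F [-0.3, 0.1, -0.5] roterr [-0.0004 -0.0003 -0.0005]
```

```bash
python3 -m handwheel '0 -2.7 2 0 0 0 5; 0 -2 1.7 0 0 0 5; 0 -2 0 0 0 0 5; 0 -2 0 0 0 0 5; 0 -1.5 0 0 0 0 5; 0 -1.5 0 0 0 0 5'; python3 st.py
python3 -m handwheel '0 -1 0 0 0 0 5; 0 -1 0 0 0 0 5; 0 -1 -0.5 0 0 0 5'; python3 st.py
```

```text
clock: 10.15
position: [0.5328, -0.0402, 0.1627]
ee_rot: [0.566, 0.423, -0.251, 0.661]
ft_force: [4.2, -0.0, -0.3]
grip_width: 0.211
t 10.15 vise xyz mm [-11.16, -4.37, -3.53] F [3.2, -1.2, -2.4] roterr [-0.0003  0.0009 -0.0024]
clock: 10.45
position: [0.5291, -0.0403, 0.16]
ee_rot: [0.566, 0.424, -0.251, 0.661]
ft_force: [-0.2, 0.2, -0.9]
grip_width: 0.21
t 10.45 vise xyz mm [-15.58, -3.4, -3.91] F [-0.6, 0.2, -0.7] roterr [-0.0005 -0.0005  0.0002]
```

```bash
python3 -m handwheel '0 -1 -0.7 0 0 0 5; 0 -1 -0.7 0 0 0 5; 0 -0.8 -0.7 0 0 0 5; 0 -0.7 -0.7 0 0 0 5'; python3 st.py

```

```text
clock: 10.85
position: [0.526, -0.0383, 0.1585]
ee_rot: [0.566, 0.424, -0.251, 0.661]
ft_force: [0.5, 0.1, -1.0]
grip_width: 0.211
t 10.85 vise xyz mm [-18.47, -0.69, -3.81] F [-0.1, -0.0, -1.1] roterr [-0.0005  0.     -0.0008]
```

```bash
python3 -m handwheel '0 -0.7 -0.5 0 0 0 5; 0 -0.7 0 0 0 0 5; 0 0 0 0 0 0 5'; python3 st.py

```

```text
clock: 11.15
position: [0.5254, -0.0383, 0.1585]
ee_rot: [0.566, 0.423, -0.251, 0.661]
ft_force: [2.4, 1.6, 0.7]
grip_width: 0.21
t 11.15 vise xyz mm [-19.01, -0.43, -3.57] F [2.8, 0.9, -0.9] roterr [-0.0002  0.0006 -0.0021]
```

```bash
for i in 1 2 3; do python3 -m handwheel '0 0 0 0 0 0 5' >/dev/null; python3 st.py; done

```

```text
t 11.25 vise xyz mm [-19.02, -0.45, -3.57] F [3.9, -0.0, -2.0] roterr [-0.0002  0.0006 -0.002 ]
t 11.35 vise xyz mm [-19.09, -0.42, -3.6] F [4.8, 0.2, -0.5] roterr [-0.0002  0.0005 -0.0019]
t 11.45 vise xyz mm [-19.16, -0.44, -3.63] F [3.9, 0.1, -1.4] roterr [-0.0002  0.0005 -0.0018]
```

```bash
cat > arc.py <<'E'
import sys,numpy as np
# usage: arc.py x y cx cy R0 R1 th0 th1 n
x,y,cx,cy,R0,R1,t0,t1,n=map(float,sys.argv[1:]);out=[]
for i in range(1,int(n)+1):
    k=i/n;t=np.radians(t0+(t1-t0)*k);Rr=R0+(R1-R0)*k
    X=cx-Rr*np.cos(t);Y=cy-Rr*np.sin(t);dx=round(X-x,1);dy=round(Y-y,1);x+=dx;y+=dy
    out.append(f"0 {dx+0:g} {-dy+0:g} 0 0 0 5")
print("; ".join(out));print("end",round(x,2),round(y,2))
E
python3 arc.py -19.9 -0.2 0.3 0 20.2 20.2 0 32 8
```

```text
0 0 1.2 0 0 0 5; 0 0.2 1.4 0 0 0 5; 0 0.2 1.4 0 0 0 5; 0 0.4 1.4 0 0 0 5; 0 0.4 1.3 0 0 0 5; 0 0.5 1.3 0 0 0 5; 0 0.7 1.3 0 0 0 5; 0 0.7 1.2 0 0 0 5
end -16.8 -10.7
```

```bash
python3 -m handwheel '0 0 1.2 0 0 0 5; 0 0.2 1.4 0 0 0 5; 0 0.2 1.4 0 0 0 5; 0 0.4 1.4 0 0 0 5'>/dev/null; python3 st.py;  python3 -m handwheel '0 0.4 1.3 0 0 0 5; 0 0.5 1.3 0 0 0 5'>/dev/null; python3 st.py
```

```text
t 11.85 vise xyz mm [-18.98, -5.73, -3.81] F [3.5, 1.4, -0.3] roterr [-0.0004 -0.0001 -0.0008]
t 12.05 vise xyz mm [-18.33, -8.06, -3.92] F [4.4, 3.0, -1.2] roterr [-0.0004 -0.0006 -0.0003]
```

```bash
for i in 1 2; do python3 -m handwheel '0 0 0 0 0 0 5' >/dev/null; python3 st.py; done

```

```text
t 12.15 vise xyz mm [-18.19, -8.23, -3.89] F [3.9, 1.4, -0.8] roterr [-0.0004 -0.0003 -0.0005]
t 12.25 vise xyz mm [-18.17, -8.26, -3.87] F [4.9, 1.7, -1.2] roterr [-0.0005 -0.0001 -0.0007]
```

```bash
python3 arc.py -18.2 -8.2 0 -1.8 19.3 19.3 19.4 39.4 5
```

```text
0 0.5 1.3 0 0 0 5; 0 0.6 1.2 0 0 0 5; 0 0.6 1.2 0 0 0 5; 0 0.8 1.1 0 0 0 5; 0 0.8 1.1 0 0 0 5
end -14.9 -14.1
```

```bash
python3 -m handwheel '0 0.5 1.3 0 0 0 5; 0 0.6 1.2 0 0 0 5; 0 0.6 1.2 0 0 0 5'>/dev/null; python3 st.py;  python3 -m handwheel '0 0.8 1.1 0 0 0 5; 0 0.8 1.1 0 0 0 5'>/dev/null; python3 st.py
python3 arc.py -14.9 -14.1 0 -1.8 19.3 19.3 39.4 59.4 5
```

```text
t 12.55 vise xyz mm [-16.65, -11.27, -3.99] F [4.6, 4.9, -0.9] roterr [ 0.     -0.0012 -0.    ]
t 12.75 vise xyz mm [-15.24, -13.51, -4.03] F [4.3, 4.0, -0.6] roterr [-0.0001 -0.0012  0.0002]
0 0.9 1 0 0 0 5; 0 0.9 0.9 0 0 0 5; 0 1.1 0.9 0 0 0 5; 0 1 0.8 0 0 0 5; 0 1.2 0.7 0 0 0 5
end -9.8 -18.4
```

```bash
python3 arc.py -14.9 -14.1 0 -1.4 19.3 19.2 40.4 60.4 5
```

```text
0 1.1 0.8 0 0 0 5; 0 1 0.9 0 0 0 5; 0 1.1 0.8 0 0 0 5; 0 1.1 0.8 0 0 0 5; 0 1.1 0.7 0 0 0 5
end -9.5 -18.1
```

```bash
python3 -m handwheel '0 1.1 0.8 0 0 0 5; 0 1 0.9 0 0 0 5; 0 1.1 0.8 0 0 0 5'>/dev/null; python3 st.py;  python3 -m handwheel '0 1.1 0.8 0 0 0 5; 0 1.1 0.7 0 0 0 5'>/dev/null; python3 st.py
python3 arc.py -9.5 -18.1 0 -1.4 19.2 19.2 60.4 80.4 5
```

```text
t 13.05 vise xyz mm [-12.34, -16.54, -4.03] F [0.6, 3.1, -0.8] roterr [-0.0006 -0.0005  0.0005]
t 13.25 vise xyz mm [-9.92, -18.08, -3.97] F [0.9, 2.3, -1.0] roterr [-0.0006 -0.0004  0.0001]
0 1.2 0.6 0 0 0 5; 0 1.2 0.6 0 0 0 5; 0 1.3 0.4 0 0 0 5; 0 1.3 0.4 0 0 0 5; 0 1.3 0.2 0 0 0 5
end -3.2 -20.3
```

```bash
cat > fit.py <<'E'
import numpy as np,sys
from scipy.optimize import least_squares
D=np.loadtxt("d.txt",ndmin=2)
for k in (6,10,15):
    for R0 in (None,19.0):
        f=lambda v:np.hypot(D[:,0]-v[0],D[:,1]-v[1])-(v[2] if R0 is None else R0)-D[:,2]/k
        s=least_squares(f,[0,-1,19.2] if R0 is None else [0,-1]);print(k,s.x.round(2),f(s.x).round(2))
E
cat > d.txt <<'E'
-19.16 -0.44 4.1
-18.98 -5.73 3.8
-18.17 -8.26 4.7
-16.65 -11.27 6.5
-15.24 -13.51 5.9
-12.34 -16.54 3.1
-9.92 -18.08 2.5
E
python3 fit.py
```

```text
6 [ 2.08 -0.72 20.7 ] [-0.15  0.31  0.12 -0.29 -0.16  0.18 -0.02]
6 [ 0.49 -1.56] [ 0.    0.28  0.05 -0.38 -0.23  0.21  0.11]
10 [ 0.89 -1.26 19.76] [-0.1   0.23  0.07 -0.22 -0.1   0.14 -0.02]
10 [ 0.18 -1.64] [-0.03  0.21  0.04 -0.26 -0.13  0.15  0.04]
15 [ 0.35 -1.51 19.35] [-0.08  0.18  0.05 -0.18 -0.07  0.12 -0.02]
15 [ 0.03 -1.69] [-0.05  0.18  0.03 -0.2  -0.08  0.12  0.01]
```

```bash
python3 arc.py -9.5 -18.1 0.2 -1.6 19.2 19.35 59.5 79.5 5
```

```text
0 1.1 0.7 0 0 0 5; 0 1.2 0.6 0 0 0 5; 0 1.3 0.5 0 0 0 5; 0 1.3 0.4 0 0 0 5; 0 1.3 0.3 0 0 0 5
end -3.3 -20.6
```

```bash
python3 -m handwheel '0 1.1 0.7 0 0 0 5; 0 1.2 0.6 0 0 0 5; 0 1.3 0.5 0 0 0 5'>/dev/null; python3 st.py;  python3 -m handwheel '0 1.3 0.4 0 0 0 5; 0 1.3 0.3 0 0 0 5'>/dev/null; python3 st.py
python3 arc.py -3.3 -20.6 0.2 -1.6 19.35 19.35 79.5 99.5 5
```

```text
t 13.55 vise xyz mm [-5.81, -20.2, -3.78] F [-0.0, 2.4, 0.1] roterr [-0.0005  0.0003 -0.0007]
t 13.75 vise xyz mm [-3.24, -21.03, -3.74] F [-0.8, 2.3, -0.7] roterr [-0.0008  0.0005 -0.0008]
0 1.3 0.2 0 0 0 5; 0 1.4 0.1 0 0 0 5; 0 1.3 0 0 0 0 5; 0 1.4 0 0 0 0 5; 0 1.3 -0.2 0 0 0 5
end 3.4 -20.7
```

```bash
python3 arc.py -3.3 -20.6 0.2 -1.8 19.15 19.35 79.5 95.5 4
```

```text
0 1.3 0.3 0 0 0 5; 0 1.4 0.1 0 0 0 5; 0 1.3 0.1 0 0 0 5; 0 1.4 0 0 0 0 5
end 2.1 -21.1
```

```bash
python3 -m handwheel '0 1.3 0.3 0 0 0 5; 0 1.4 0.1 0 0 0 5'>/dev/null; python3 st.py;  python3 -m handwheel '0 1.3 0.1 0 0 0 5; 0 1.4 0 0 0 0 5'>/dev/null; python3 st.py
python3 arc.py 2.1 -21.1 0.2 -1.8 19.35 19.35 95.5 111.5 4
```

```text
t 13.95 vise xyz mm [-0.7, -21.17, -3.84] F [-1.1, 2.8, -0.8] roterr [-0.0007  0.     -0.0004]
t 14.15 vise xyz mm [2.18, -21.19, -3.82] F [-0.8, 2.7, -0.4] roterr [-0.0005  0.     -0.0006]
0 1.3 -0.2 0 0 0 5; 0 1.3 -0.3 0 0 0 5; 0 1.3 -0.3 0 0 0 5; 0 1.3 -0.5 0 0 0 5
end 7.3 -19.8
```

```bash
python3 arc.py 2.1 -21.1 0.2 -1.8 19.4 19.5 95.5 115.5 5
```

```text
0 1.3 -0.1 0 0 0 5; 0 1.3 -0.3 0 0 0 5; 0 1.4 -0.3 0 0 0 5; 0 1.2 -0.5 0 0 0 5; 0 1.3 -0.5 0 0 0 5
end 8.6 -19.4
```

```bash
python3 -m handwheel '0 1.3 -0.1 0 0 0 5; 0 1.3 -0.3 0 0 0 5; 0 1.4 -0.3 0 0 0 5'>/dev/null; python3 st.py;  python3 -m handwheel '0 1.2 -0.5 0 0 0 5; 0 1.3 -0.5 0 0 0 5'>/dev/null; python3 st.py
python3 arc.py 8.6 -19.4 0.2 -1.8 19.5 19.5 115.5 135.5 5
```

```text
t 14.45 vise xyz mm [6.44, -20.8, -3.67] F [-0.4, 1.5, -1.5] roterr [-0.0006  0.0006 -0.0012]
t 14.65 vise xyz mm [8.76, -19.67, -3.72] F [-2.2, 0.4, -0.3] roterr [-0.0005  0.0004 -0.0009]
0 1.2 -0.6 0 0 0 5; 0 1.2 -0.7 0 0 0 5; 0 1.1 -0.8 0 0 0 5; 0 1 -0.9 0 0 0 5; 0 1 -0.9 0 0 0 5
end 14.1 -15.5
```

```bash
cat >> d.txt <<'E'
-5.81 -20.2 2.4
-3.24 -21.03 2.4
-0.7 -21.17 3
2.18 -21.19 2.8
6.44 -20.8 1.5
8.76 -19.67 2.2
E
python3 fit.py
```

```text
6 [ 1.18 -1.2  19.75] [-0.07  0.29  0.07 -0.35 -0.2   0.19  0.04  0.1   0.17 -0.19 -0.2   0.3
 -0.15]
6 [ 0.7  -1.93] [ 0.23  0.41  0.12 -0.38 -0.28  0.06 -0.09 -0.01  0.1  -0.21 -0.15  0.47
  0.12]
10 [ 1.03 -1.2  19.91] [-0.11  0.23  0.08 -0.21 -0.09  0.13 -0.04  0.05  0.14 -0.16 -0.17  0.27
 -0.11]
10 [ 0.44 -2.1 ] [ 0.26  0.38  0.14 -0.25 -0.19 -0.02 -0.2  -0.09  0.05 -0.19 -0.11  0.49
  0.22]
15 [ 0.96 -1.19 20.  ] [-0.14  0.2   0.08 -0.14 -0.04  0.1  -0.08  0.02  0.12 -0.15 -0.15  0.26
 -0.09]
15 [ 0.32 -2.18] [ 0.28  0.37  0.15 -0.19 -0.15 -0.07 -0.26 -0.13  0.02 -0.18 -0.09  0.5
  0.27]
```

```bash
python3 arc.py 8.6 -19.4 1.0 -1.2 19.85 20.2 112.7 132.7 5
```

```text
0 1.4 -0.4 0 0 0 5; 0 1.2 -0.6 0 0 0 5; 0 1.2 -0.7 0 0 0 5; 0 1.2 -0.8 0 0 0 5; 0 1.1 -0.9 0 0 0 5
end 14.7 -16.0
```

```bash
python3 -m handwheel '0 1.4 -0.4 0 0 0 5; 0 1.2 -0.6 0 0 0 5; 0 1.2 -0.7 0 0 0 5'>/dev/null; python3 st.py;  python3 -m handwheel '0 1.2 -0.8 0 0 0 5; 0 1.1 -0.9 0 0 0 5'>/dev/null; python3 st.py
python3 arc.py 14.7 -16 1.0 -1.2 20.2 20.2 132.7 152.7 5
```

```text
t 14.95 vise xyz mm [12.45, -17.68, -3.82] F [-1.8, 2.7, -1.5] roterr [-0.0004 -0.0001 -0.0006]
t 15.15 vise xyz mm [14.96, -16.08, -3.73] F [-1.5, 1.4, -1.1] roterr [-0.0004  0.0002 -0.001 ]
0 1 -0.9 0 0 0 5; 0 0.9 -1.1 0 0 0 5; 0 0.9 -1.1 0 0 0 5; 0 0.8 -1.2 0 0 0 5; 0 0.7 -1.2 0 0 0 5
end 19.0 -10.5
```

```bash
python3 arc.py 14.7 -16 1.0 -1.2 20.3 20.6 132.7 152.7 5
```

```text
0 1.1 -0.8 0 0 0 5; 0 1 -1.1 0 0 0 5; 0 0.9 -1.1 0 0 0 5; 0 0.9 -1.1 0 0 0 5; 0 0.7 -1.3 0 0 0 5
end 19.3 -10.6
```

```bash
python3 -m handwheel '0 1.1 -0.8 0 0 0 5; 0 1 -1.1 0 0 0 5; 0 0.9 -1.1 0 0 0 5'>/dev/null; python3 st.py;  python3 -m handwheel '0 0.9 -1.1 0 0 0 5; 0 0.7 -1.3 0 0 0 5'>/dev/null; python3 st.py
cat >> d.txt <<'E'
12.45 -17.68 3.2
14.96 -16.08 2.0
E
python3 fit.py
```

```text
t 15.45 vise xyz mm [17.46, -13.08, -3.84] F [-4.0, 0.5, -0.7] roterr [-0.0006  0.     -0.0002]
t 15.65 vise xyz mm [19.01, -10.6, -3.88] F [-4.7, 0.7, -1.6] roterr [-0.0006 -0.0001 -0.0001]
6 [ 1.17 -1.2  19.74] [-0.08  0.28  0.07 -0.35 -0.2   0.19  0.05  0.11  0.18 -0.17 -0.18  0.31
 -0.13 -0.29  0.22]
6 [ 0.81 -2.02] [ 0.35  0.5   0.2  -0.32 -0.24  0.07 -0.1  -0.05  0.04 -0.29 -0.25  0.36
 -0.01 -0.02  0.61]
10 [ 1.08 -1.12 19.99] [-0.14  0.22  0.08 -0.2  -0.08  0.15 -0.02  0.06  0.15 -0.16 -0.17  0.26
 -0.13 -0.22  0.22]
10 [ 0.61 -2.23] [ 0.44  0.52  0.25 -0.17 -0.14 -0.01 -0.22 -0.16 -0.05 -0.31 -0.25  0.32
  0.03  0.15  0.75]
15 [ 1.04 -1.09 20.11] [-0.17  0.19  0.08 -0.13 -0.02  0.13 -0.05  0.03  0.13 -0.15 -0.16  0.23
 -0.13 -0.19  0.21]
15 [ 0.51 -2.33] [ 0.48  0.53  0.28 -0.09 -0.08 -0.05 -0.28 -0.21 -0.09 -0.32 -0.25  0.3
  0.06  0.24  0.82]
```

```bash
python3 arc.py 19.3 -10.6 1.0 -1.2 20.55 20.4 152.8 172.8 5
```

```text
0 0.6 -1.3 0 0 0 5; 0 0.5 -1.4 0 0 0 5; 0 0.3 -1.3 0 0 0 5; 0 0.3 -1.4 0 0 0 5; 0 0.2 -1.4 0 0 0 5
end 21.2 -3.8
```

```bash
python3 -m handwheel '0 0.6 -1.3 0 0 0 5; 0 0.5 -1.4 0 0 0 5; 0 0.3 -1.3 0 0 0 5'>/dev/null; python3 st.py;  python3 -m handwheel '0 0.3 -1.4 0 0 0 5; 0 0.2 -1.4 0 0 0 5'>/dev/null; python3 st.py
python3 arc.py 21.2 -3.8 1.0 -1.2 20.4 20.4 172.8 192.8 5
```

```text
t 15.95 vise xyz mm [20.89, -6.68, -3.73] F [-5.1, 0.0, -0.6] roterr [-0.0004  0.0002 -0.001 ]
t 16.15 vise xyz mm [21.25, -4.12, -3.72] F [-5.5, -1.0, -1.3] roterr [-0.0006  0.0005 -0.0009]
0 0.2 -1.5 0 0 0 5; 0 0 -1.4 0 0 0 5; 0 -0.1 -1.4 0 0 0 5; 0 -0.1 -1.4 0 0 0 5; 0 -0.3 -1.4 0 0 0 5
end 20.9 3.3
```

```bash
python3 arc.py 21.2 -3.8 1.0 -1.2 20.35 20.2 172.8 192.8 5
```

```text
0 0.1 -1.5 0 0 0 5; 0 0 -1.4 0 0 0 5; 0 -0.1 -1.4 0 0 0 5; 0 -0.2 -1.4 0 0 0 5; 0 -0.3 -1.4 0 0 0 5
end 20.7 3.3
```

```bash
python3 -m handwheel '0 0.1 -1.5 0 0 0 5; 0 0 -1.4 0 0 0 5; 0 -0.1 -1.4 0 0 0 5'>/dev/null; python3 st.py;  python3 -m handwheel '0 -0.2 -1.4 0 0 0 5; 0 -0.3 -1.4 0 0 0 5'>/dev/null; python3 st.py
python3 arc.py 20.7 3.3 1.0 -1.2 20.2 20.2 192.8 212.8 5
```

```text
t 16.45 vise xyz mm [21.24, 0.31, -3.75] F [-4.9, -1.4, -0.6] roterr [-0.0006  0.0003 -0.0009]
t 16.65 vise xyz mm [21.1, 3.23, -3.67] F [-3.5, -1.0, -0.7] roterr [-0.0004  0.0003 -0.0014]
0 -0.4 -1.3 0 0 0 5; 0 -0.4 -1.4 0 0 0 5; 0 -0.6 -1.3 0 0 0 5; 0 -0.6 -1.2 0 0 0 5; 0 -0.7 -1.2 0 0 0 5
end 18.0 9.7
```

```bash
python3 -m handwheel '0 -0.3 -1.3 0 0 0 5; 0 -0.4 -1.4 0 0 0 5; 0 -0.5 -1.3 0 0 0 5'>/dev/null; python3 st.py
```

```text
t 16.95 vise xyz mm [19.8, 6.89, -3.62] F [-3.2, -3.2, -1.4] roterr [-0.0006  0.0008 -0.0014]
```

```bash
python3 arc.py 19.5 7.3 1.0 -1.2 20.3 20.3 204.7 224.7 5
```

```text
0 -0.7 -1.2 0 0 0 5; 0 -0.7 -1.3 0 0 0 5; 0 -0.8 -1.1 0 0 0 5; 0 -0.9 -1.1 0 0 0 5; 0 -1 -1.1 0 0 0 5
end 15.4 13.1
```

```bash
python3 -m handwheel '0 -0.7 -1.2 0 0 0 5; 0 -0.7 -1.3 0 0 0 5; 0 -0.8 -1.1 0 0 0 5'>/dev/null; python3 st.py;  python3 -m handwheel '0 -0.9 -1.1 0 0 0 5; 0 -1 -1.1 0 0 0 5'>/dev/null; python3 st.py
python3 arc.py 15.4 13.1 1.0 -1.2 20.3 20.3 224.7 244.7 5
```

```text
t 17.25 vise xyz mm [17.46, 10.74, -3.71] F [-2.7, -2.3, 0.2] roterr [-0.0005  0.0003 -0.0011]
t 17.45 vise xyz mm [15.75, 13.12, -3.7] F [-1.9, -2.0, -1.6] roterr [-0.0004  0.0001 -0.0013]
0 -1 -1 0 0 0 5; 0 -1.1 -0.8 0 0 0 5; 0 -1.2 -0.9 0 0 0 5; 0 -1.2 -0.7 0 0 0 5; 0 -1.2 -0.7 0 0 0 5
end 9.7 17.2
```

```bash
python3 arc.py 15.4 13.1 1.0 -1.2 20.35 20.55 224.7 244.7 5
```

```text
0 -0.9 -1 0 0 0 5; 0 -1.1 -1 0 0 0 5; 0 -1.2 -0.8 0 0 0 5; 0 -1.2 -0.8 0 0 0 5; 0 -1.2 -0.7 0 0 0 5
end 9.8 17.4
```

```bash
python3 -m handwheel '0 -0.9 -1 0 0 0 5; 0 -1.1 -1 0 0 0 5; 0 -1.2 -0.8 0 0 0 5'>/dev/null; python3 st.py;  python3 -m handwheel '0 -1.2 -0.8 0 0 0 5; 0 -1.2 -0.7 0 0 0 5'>/dev/null; python3 st.py
python3 arc.py 9.8 17.4 1.0 -1.2 20.55 20.55 244.7 264.7 5
```

```text
t 17.75 vise xyz mm [12.65, 15.51, -3.59] F [-1.3, -3.9, -0.9] roterr [-0.0005  0.0008 -0.0017]
t 17.95 vise xyz mm [10.06, 17.06, -3.66] F [-2.2, -3.6, -0.9] roterr [-0.0006  0.0006 -0.0014]
0 -1.3 -0.5 0 0 0 5; 0 -1.4 -0.5 0 0 0 5; 0 -1.4 -0.4 0 0 0 5; 0 -1.4 -0.3 0 0 0 5; 0 -1.4 -0.2 0 0 0 5
end 2.9 19.3
```

F ≈ 4.1 N, good.

```bash
python3 -m handwheel '0 -1.3 -0.5 0 0 0 5; 0 -1.4 -0.5 0 0 0 5; 0 -1.4 -0.4 0 0 0 5'>/dev/null; python3 st.py;  python3 -m handwheel '0 -1.4 -0.3 0 0 0 5; 0 -1.4 -0.2 0 0 0 5'>/dev/null; python3 st.py
python3 arc.py 2.9 19.3 1.0 -1.2 20.5 20.5 264.7 284.7 5;python3 arc.py 2.9 19.3 1.0 -1.2 20.5 20.3 264.7 284.7 5
```

```text
t 18.25 vise xyz mm [5.94, 18.75, -3.72] F [-0.4, -3.5, -0.9] roterr [-0.0003  0.0002 -0.0012]
t 18.45 vise xyz mm [3.46, 19.04, -3.61] F [0.7, -3.6, -0.9] roterr [-0.0004  0.0005 -0.0018]
0 -1.4 0 0 0 0 5; 0 -1.5 0 0 0 0 5; 0 -1.4 0.1 0 0 0 5; 0 -1.4 0.3 0 0 0 5; 0 -1.4 0.3 0 0 0 5
end -4.2 18.6
0 -1.4 0 0 0 0 5; 0 -1.5 0.1 0 0 0 5; 0 -1.4 0.2 0 0 0 5; 0 -1.4 0.2 0 0 0 5; 0 -1.4 0.4 0 0 0 5
end -4.2 18.4
```

```bash
python3 -m handwheel '0 -1.4 0 0 0 0 5; 0 -1.5 0 0 0 0 5; 0 -1.4 0.1 0 0 0 5'>/dev/null; python3 st.py;  python3 -m handwheel '0 -1.4 0.3 0 0 0 5; 0 -1.4 0.3 0 0 0 5'>/dev/null; python3 st.py
python3 arc.py -4.2 18.6 1.0 -1.2 20.5 20.4 284.7 304.7 5
```

```text
t 18.75 vise xyz mm [-1.12, 18.96, -3.69] F [0.7, -4.8, -1.0] roterr [-0.0004  0.0004 -0.0013]
t 18.95 vise xyz mm [-4.16, 18.6, -3.8] F [1.5, -4.4, -2.0] roterr [-0.0003 -0.0001 -0.0008]
0 -1.4 0.4 0 0 0 5; 0 -1.3 0.5 0 0 0 5; 0 -1.3 0.6 0 0 0 5; 0 -1.2 0.7 0 0 0 5; 0 -1.2 0.8 0 0 0 5
end -10.6 15.6
```

```bash
python3 -m handwheel '0 -1.3 0.5 0 0 0 5; 0 -1.3 0.5 0 0 0 5; 0 -1.3 0.6 0 0 0 5'>/dev/null; python3 st.py
```

```text
t 19.25 vise xyz mm [-7.73, 16.9, -3.7] F [2.1, -3.2, -0.9] roterr [-0.0003  0.0002 -0.0014]
```

```bash
python3 arc.py -8.1 17.0 1.0 -1.2 20.35 20.3 296.6 316.6 5
```

```text
0 -1.3 0.7 0 0 0 5; 0 -1.1 0.8 0 0 0 5; 0 -1.2 0.8 0 0 0 5; 0 -1 0.9 0 0 0 5; 0 -1 1.1 0 0 0 5
end -13.7 12.7
```

```bash
python3 -m handwheel '0 -1.3 0.7 0 0 0 5; 0 -1.1 0.8 0 0 0 5; 0 -1.2 0.8 0 0 0 5'>/dev/null; python3 st.py;  python3 -m handwheel '0 -1 0.9 0 0 0 5; 0 -1 1.1 0 0 0 5'>/dev/null; python3 st.py
python3 arc.py -13.7 12.7 1.0 -1.2 20.3 20.2 316.6 336.6 5
```

```text
t 19.55 vise xyz mm [-11.62, 14.57, -3.78] F [2.3, -1.9, -1.0] roterr [-0.0004  0.0001 -0.0009]
t 19.75 vise xyz mm [-13.69, 12.67, -3.82] F [2.4, -1.3, -1.3] roterr [-0.0004 -0.0002 -0.0007]
0 -1 1 0 0 0 5; 0 -0.8 1.2 0 0 0 5; 0 -0.8 1.2 0 0 0 5; 0 -0.7 1.2 0 0 0 5; 0 -0.5 1.3 0 0 0 5
end -17.5 6.8
```

```bash
python3 arc.py -13.7 12.7 1.0 -1.2 20.35 20.5 316.6 336.6 5
```

```text
0 -1 1 0 0 0 5; 0 -0.9 1.1 0 0 0 5; 0 -0.8 1.2 0 0 0 5; 0 -0.8 1.2 0 0 0 5; 0 -0.6 1.3 0 0 0 5
end -17.8 6.9
```

```bash
python3 -m handwheel '0 -1 1 0 0 0 5; 0 -0.9 1.1 0 0 0 5; 0 -0.8 1.2 0 0 0 5'>/dev/null; python3 st.py;  python3 -m handwheel '0 -0.8 1.2 0 0 0 5; 0 -0.6 1.3 0 0 0 5'>/dev/null; python3 st.py
python3 arc.py -17.8 6.9 1.0 -1.2 20.4 20.3 336.6 364.6 7
```

```text
t 20.05 vise xyz mm [-16.01, 9.27, -3.72] F [3.0, -1.2, -0.5] roterr [-0.0003  0.0001 -0.0013]
t 20.25 vise xyz mm [-17.52, 6.72, -3.75] F [3.1, -1.7, -1.4] roterr [-0.0003  0.0001 -0.0011]
0 -0.4 1.3 0 0 0 5; 0 -0.4 1.4 0 0 0 5; 0 -0.4 1.4 0 0 0 5; 0 -0.2 1.4 0 0 0 5; 0 -0.1 1.4 0 0 0 5; 0 0 1.4 0 0 0 5; 0 0.1 1.4 0 0 0 5
end -19.2 -2.8
```

```bash
python3 -m handwheel '0 -0.5 1.3 0 0 0 5; 0 -0.4 1.4 0 0 0 5; 0 -0.4 1.4 0 0 0 5'>/dev/null; python3 st.py;  python3 -m handwheel '0 -0.3 1.4 0 0 0 5; 0 -0.1 1.4 0 0 0 5'>/dev/null; python3 st.py
```

```text
t 20.55 vise xyz mm [-18.94, 2.78, -3.81] F [3.9, 0.8, -1.0] roterr [-0.0003 -0.0002 -0.0009]
t 20.75 vise xyz mm [-19.09, 0.11, -3.79] F [4.9, 2.3, -0.7] roterr [-0.     -0.0003 -0.0011]
```

```bash
python3 -m handwheel '0 0.1 1.4 0 0 0 5; 0 0.1 1.4 0 0 0 5'>/dev/null; python3 st.py;  python3 -m handwheel '0 0.1 1.3 0 0 0 5'>/dev/null; python3 st.py
```

```text
t 20.95 vise xyz mm [-19.06, -2.82, -3.8] F [5.1, 0.6, -1.0] roterr [-0.0002 -0.0002 -0.0009]
t 21.05 vise xyz mm [-19.03, -4.2, -3.81] F [4.5, 1.9, -1.5] roterr [-0.0003 -0.0001 -0.0008]
```

```bash
python3 -m handwheel '0 2 -0.4 0 0 0 5; 0 5 -1 0 0 0 5; 0 6 -1 0 0 0 5; 0 6 -0.5 0 0 0 5; -8 0 0 0 0 0 5; -15 0 0 0 0 0 5; -15 0 0 0 0 0 5; -15 0 0 0 0 0 5' >/dev/null; python3 st.py
python3 -m handwheel '-10 0 0 0 0 0 5; 0 0 0 0 0 0 5; 0 0 0 0 0 0 5'; python3 st.py
python3 - <<'E'
from geo import *
p,r=meas()
# wood top guard underside -> TCP offset 14.1mm; hole2 at (.473,.2898)
rows(p,r,[(*pose(-5,[.473,.22,.25]),11),(*pose(-12,[.473,.2898,.20]),4)],5)
c=cams.camera("side"); cv2.imwrite("pics/s6.png",cv2.resize(c["color"][60:240,200:380],None,fx=4,fy=3.3,interpolation=cv2.INTER_CUBIC))
E
```

```text
t 21.85 vise xyz mm [-0.34, -1.27, 50.21] F [-0.5, 0.1, -1.5] roterr [-0.0004  0.     -0.0006]
clock: 22.15
position: [0.5086, -0.044, 0.2215]
ee_rot: [0.566, 0.424, -0.251, 0.661]
ft_force: [0.3, 0.7, -1.4]
grip_width: 0.209
t 22.15 vise xyz mm [-0.24, -1.34, 59.16] F [-0.3, 0.6, -1.5] roterr [-0.0004  0.0004 -0.0009]
-0.3 4.4 -24 0.032 -0.009 -0.051 5; -0.7 3.5 -24 0.033 -0.01 -0.051 5; -1.2 2.7 -24.2 0.032 -0.009 -0.05 5; -1.4 1.9 -24.3 0.033 -0.01 -0.051 5; -1.8 1 -24.2 0.032 -0.009 -0.051 5; -2 0.1 -24.3 0.033 -0.009 -0.051 5; -2.3 -0.8 -24.3 0.032 -0.01 -0.05 5; -2.4 -1.7 -24.1 0.033 -0.009 -0.051 5
-2.5 -2.6 -24.1 0.032 -0.01 -0.051 5; -2.6 -3.5 -24 0.033 -0.009 -0.051 5; -2.6 -4.4 -23.8 0.032 -0.009 -0.05 5; 12.5 -1.5 -17.4 0.031 0 0 5; 12.5 -2.1 -17.3 0.03 0 0 5; 12.5 -2.6 -17.2 0.031 0 0 5; 12.5 -3.1 -17.2 0.03 0 0 5
```

View pics/s6.png

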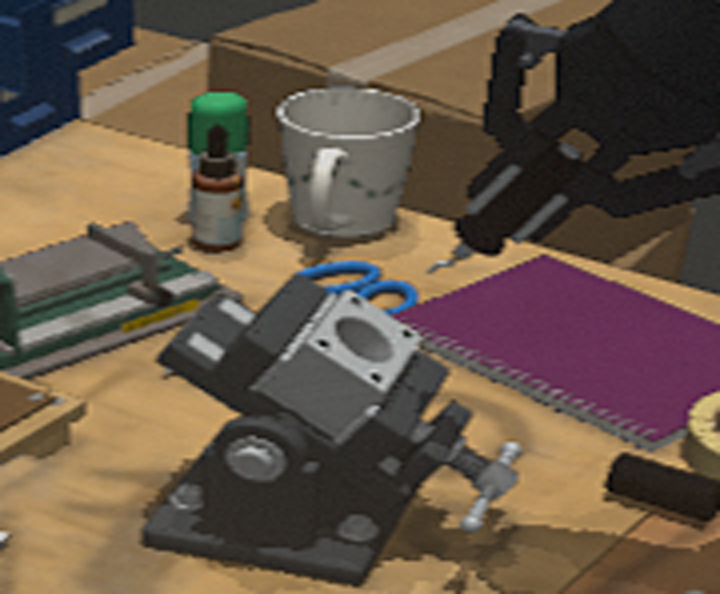

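Tool withdrawn, vise unmoved, hook intact at about (435,265). Return to the stand.

```bash
python3 -m handwheel '-0.5 4.5 -24 0.032 -0.009 -0.051 5; -0.5 3.5 -24 0.033 -0.01 -0.051 5; -1 2.5 -24 0.032 -0.009 -0.05 5; -1.5 2 -24.5 0.033 -0.01 -0.051 5; -2 1 -24 0.032 -0.009 -0.051 5; -2 0 -24.5 0.033 -0.009 -0.051 5; -2.5 -1 -24.5 0.032 -0.01 -0.05 5; -2.5 -1.5 -24 0.033 -0.009 -0.051 5' >/dev/null
python3 -m handwheel '-2.5 -2.5 -24 0.032 -0.01 -0.051 5; -2.5 -3.5 -24 0.033 -0.009 -0.051 5; -2.5 -4.5 -24 0.032 -0.009 -0.05 5; 12.5 -1.5 -17.5 0.031 0 0 5; 12.5 -2 -17.5 0.03 0 0 5; 12.5 -2.5 -17 0.031 0 0 5; 12.5 -3 -17 0.03 0 0 5; 0 0 0 0 0 0 5'
python3 -m handwheel '0 0 0 0 0 0 5; 0 0 0 0 0 0 5'
python3 - <<'E'
from geo import *
p,r=meas();print(p,r.as_matrix().round(3).tolist(),manip.get_obs()["joint_pos"].round(2))
rows(p,r,[(*pose(-12,[.473,.2898,.150]),4),(*pose(-12,[.473,.2898,.105]),4)],5)
E
```

```text
clock: 23.8
position: [0.4714, 0.292, 0.198]
ee_rot: [-0.548, -0.447, 0.55, -0.445]
ft_force: [0.2, -0.5, -0.9]
grip_width: 0.208
clock: 24.0
position: [0.4736, 0.2893, 0.2006]
ee_rot: [0.55, 0.445, -0.549, 0.445]
ft_force: [-0.2, -0.1, -0.9]
grip_width: 0.211
[0.47355363 0.28928259 0.20058876] [[0.0, 0.978, -0.208], [0.001, -0.208, -0.978], [-1.0, 0.0, -0.001]] [ 0.16  0.33 -0.94  1.65  0.28  1.3  -1.05]
12.6 -0.2 -0.1 0 0 0 5; 12.7 -0.1 -0.1 0 0 0 5; 12.6 -0.2 -0.1 0 -0.001 0 5; 12.7 -0.2 -0.1 0 0 0 5; 11.2 0 0 0 0 0 5; 11.3 0 0 0 0 0 5; 11.2 0 0 0 0 0 5; 11.3 0 0 0 0 0 5
```

```bash
python3 -m handwheel '12 -0.3 -0.3 0 0 0 5; 13 -0.3 -0.2 0 0 0 5; 13 0 0 0 0 0 5; 13 0 0 0 0 0 5; 12 0 0 0 0 0 5; 12 0 0 0 0 0 5; 12 0 0 0 0 0 5; 0 0 0 0 0 0 5'
python3 - <<'E'
from geo import *
ims=[]
for nm,(r0,r1,c0,c1) in {"side":(220,350,190,300),"top":(190,290,150,260)}.items():
    c=cams.camera(nm); ims.append(cv2.resize(c["color"][r0:r1,c0:c1],(400,440),interpolation=cv2.INTER_CUBIC))
cv2.imwrite("pics/s7.png",np.hstack(ims)); print(meas()[0])
E
```

```text
clock: 24.8
position: [0.4719, 0.2899, 0.1115]
ee_rot: [-0.549, -0.445, 0.55, -0.445]
ft_force: [0.3, 0.1, -1.2]
grip_width: 0.208
[0.47264428 0.29069483 0.11335406]
```

View pics/s7.png

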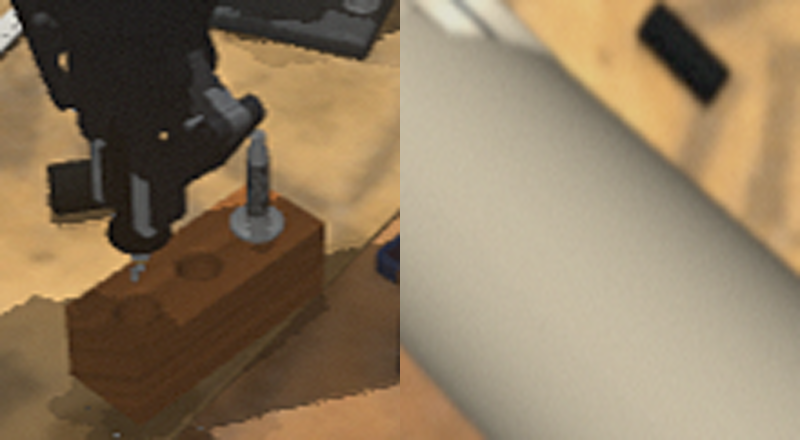

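```bash
python3 -m handwheel '8 0 0 0 0 0 5; 8 0 0 0 0 0 5; 8 0 0 0 0 0 5; 8 0 0 0 0 0 5'; python3 -m handwheel '7 0 0 0 0 0 5; 6 0 0 0 0 0 5; 3.5 0 0 0 0 0 5; 1.5 0 0 0 0 0 5; 0 0 0 0 0 0 5'
```

```text
clock: 25.3
position: [0.4726, 0.2904, 0.0806]
ee_rot: [0.55, 0.445, -0.549, 0.445]
ft_force: [0.0, 0.8, -1.6]
grip_width: 0.211
clock: 25.8
position: [0.4727, 0.2906, 0.0633]
ee_rot: [0.55, 0.445, -0.549, 0.445]
ft_force: [-0.3, -0.9, -1.1]
grip_width: 0.212
```

```bash
for i in 1 2 3; do python3 -m handwheel '0.7 0 0 0 0 0 5; 0 0 0 0 0 0 5'|egrep 'pos|force'; done
```

```text
position: [0.4728, 0.2906, 0.0629]
ft_force: [-0.2, -0.5, -1.4]
position: [0.4729, 0.2906, 0.0622]
ft_force: [-0.6, -0.1, 0.2]
position: [0.4729, 0.2907, 0.0621]
ft_force: [-2.5, -2.7, 9.2]
```

```bash
python3 -m handwheel '-0.5 0 0 0 0 0 5; 0 0 0 0 0 0 19; 0 0 0 0 0 0 21; 0 0 0 0 0 0 25; 0 0 0 0 0 0 32; 0 0 0 0 0 0 42; 0 0 0 0 0 0 45; 0 0 0 0 0 0 45' 20
python3 -m handwheel '-5 0 0 0 0 0 45; -10 0 0 0 0 0 45; -15 0 0 0 0 0 45; -20 0 0 0 0 0 45; -25 0 0 0 0 0 45; -30 0 0 0 0 0 45; -30 0 0 0 0 0 45; 0 0 0 0 0 0 45'
python3 - <<'E'
from geo import *
c=cams.camera("side"); cv2.imwrite("pics/s8.png",cv2.resize(c["color"][220:360,180:320],None,fx=4,fy=4,interpolation=cv2.INTER_CUBIC))
E
```

```text
clock: 27.2
position: [0.4727, 0.2905, 0.0617]
ee_rot: [0.55, 0.445, -0.549, 0.445]
ft_force: [0.1, 0.8, -1.0]
grip_width: 0.526
clock: 28.0
position: [0.4741, 0.2922, 0.2021]
ee_rot: [0.552, 0.445, -0.547, 0.446]
ft_force: [0.8, 0.2, 0.5]
grip_width: 0.525
```

View pics/s8.png

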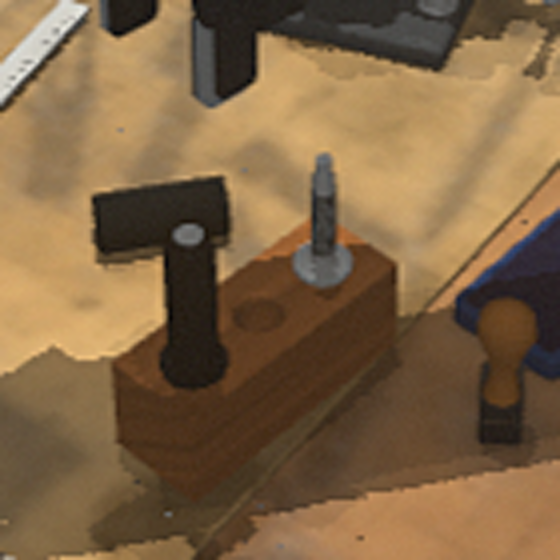

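```bash
python3 -m handwheel '-20 0 0 0 0 0 45; 0 0 0 0 0 0 45; 0 0 0 0 0 0 45; 0 0 0 0 0 0 45'; python3 - <<'E'
from h import *
c=cams.camera("side");W=pts(c)
t=(W[...,2]>0.113)&(W[...,2]<.13)&(np.abs(W[...,0]-0.47)<0.03)&(np.abs(W[...,1]-0.295)<0.03);print(W[t].mean(0),W[t][:,2].max())
for k in ["vise","scriber","gauge","caliper_1","cut_tube","rubber_tube_1","tool_stand"]:
    o=cams.recognise("side",k); print(k,[(round(a["conf"],2),np.round(a["box"]).tolist()) for a in o[:2]])
hand_in()
E
```

```text
clock: 28.45
position: [0.4723, 0.2901, 0.2159]
ee_rot: [-0.549, -0.445, 0.55, -0.445]
ft_force: [0.6, -0.1, -0.1]
grip_width: 0.53
[0.47132719 0.29382761 0.11773414] 0.12229102302503658
vise [(0.82, [244.0, 146.0, 84.0, 91.0]), (0.42, [352.0, 199.0, 31.0, 22.0])]
scriber [(0.58, [254.0, 256.0, 16.0, 35.0]), (0.4, [344.0, 236.0, 36.0, 38.0])]
gauge [(0.58, [343.0, 236.0, 40.0, 39.0])]
caliper_1 [(0.93, [116.0, 222.0, 86.0, 82.0]), (0.4, [209.0, 273.0, 74.0, 74.0])]
cut_tube [(0.57, [352.0, 200.0, 31.0, 20.0])]
rubber_tube_1 [(0.56, [202.0, 262.0, 35.0, 20.0])]
tool_stand [(0.66, [207.0, 273.0, 74.0, 74.0]), (0.43, [219.0, 276.0, 20.0, 40.0])]
the job is handed in; nothing more can be done
```

The deburring job is done and handed in at about 28 s of the 72 s allowed, with no verdict reported. I took the tool from its outer hole and held it in line with the bore with the blade about 4 mm inside. I then drew it anticlockwise from the lowest point once round to about 8° past it, and stood it back in the same hole.

**Pull force:** it read mostly 3–5 N. It rose to about 6.5 N near 30–45° past the lowest point, with the bore centre not yet pinned down. It dropped to about 1.5–2.2 N near 110–115° past the lowest point, so the burr there got the lightest pull. The readings are noisy by roughly 0.7 N, and I did not make a second pass.

**Start of the pass:** the blade first touched the wall a little to one side of the lowest point. The hook then swung round to trail and settled at the lowest point before the pass began.

**Last checks:**
- The side picture shows the tool upright with its guard on the wood, its top 122 mm above the bench as at the start.
- The gripper was about 9 cm clear of the tool and touching nothing.
- The other things show no visible movement. The side camera's vise box came out a few pixels different from the first picture, but the picture taken after the pass showed the vise where it had been.

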